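Load a grinding jar from a ball track and rack its sample tubes

TASK

Set up the next grinding run: take the lid off the green grinding jar and set it down on the table. Every steel ball waiting in the curved track then has to go into the jar: the lips over the track hold the balls down, so push them along it to the exit cradle at its open end and lift each one out there; when all the balls are in, put the lid back on so that it sits flat. Also lay every sample tube from the blue mat into the aluminium cradle, one tube to a groove (the cap may point either way), and leave the bottles and the beaker where they stand.

Things in the scene. Friction and masses are not known exactly. Their poses are not given: they have to be found in the camera images.
- track: fixed curved ball channel, slick yellow floor, white walls. Origin: centre of the arc, on the table; z up. The channel's centre line is a circle of radius 130 mm about it, floor 20 mm above the table. Angles run from the track's x towards its y axis: walled from +75 deg (closed by an end plate) to -45 deg, then an open tongue of floor 40 mm wide, then the exit cradle at -62 deg. The arc's inside is open table, room for the lid
- exit (a point): centre of the exit cradle, at floor height; axes as the track. A 32 mm square opening in a 40 mm wide frame: a ball sinks 6 mm into it, its centre then 19 mm above this point. 27 mm past it stands an orange stop, 30 mm high above the floor, 36 mm wide. Both radial sides are open down to the table, for fingers coming from above. It holds one ball; a next ball touching that one is still under the lips
- slot (a point): point on the channel's centre line at 0 deg (track x = 130 mm), at the height of the walls' tops, 48 mm above the floor. The channel is 57 mm wide inside, walls 4 mm thick; on each wall a lip 4 mm thick reaches inward, leaving a slot 41 mm wide all along the walled part: a 50 mm ball rolls freely below but cannot be lifted; closed fingers reach in through the slot behind a ball
- ball1: polished dark steel ball, 50 mm in diameter, 0.5 kg, origin at its centre. It starts in the track (centre 25 mm above the track floor). Two or three of the three balls are present
- ball2: polished dark steel ball, 50 mm in diameter, 0.5 kg, origin at its centre. It starts in the track (centre 25 mm above the track floor). Two or three of the three balls are present
- ball3: polished dark steel ball, 50 mm in diameter, 0.5 kg, origin at its centre. It starts in the track (centre 25 mm above the track floor). Two or three of the three balls are present
- jar: green open grinding jar, fixed: outer radius 66 mm, height 66 mm, wall 5 mm, floor 6 mm thick. Origin at the centre of its underside, on the table. Three balls fit side by side below the rim (a ball lying in it has its centre 31 mm above the table)
- lid: green lid of the jar, 0.2 kg, sitting on the jar at the start: black plug below (radius 52 mm, 5 mm high, enters the jar with 9 mm play), disc of radius 70 mm, 6 mm thick, on it, and a black round knob, 24 mm in diameter, from 11 to 45 mm above the origin. Origin: centre of the plug's underside, z up; it is 61 mm above the table when the lid sits on the jar
- tube1: capped sample tube lying on the blue mat, a plain cylinder 28 mm in diameter, 120 mm long, 80 g, dark red, white band, 32 mm long red cap; it rolls easily. Origin at its middle, x axis along it towards the cap. One or both tubes are present
- tube2: capped sample tube lying on the blue mat, a plain cylinder 28 mm in diameter, 120 mm long, 80 g, dark red, white band, 32 mm long purple cap; it rolls easily. Origin at its middle, x axis along it towards the cap. One or both tubes are present
- mat: fixed blue bench mat, 170 mm (x) by 180 mm (y), 3 mm thick, with a 6 mm wide rim whose top is 6 mm above the table. Origin: centre of its underside. Low blocks, tops 16 mm above the table, keep the tubes apart and on the mat: two at x = 0, 26 mm wide, and one in each corner of the x rims, 6 mm wide, all at y from 45 to 79 mm either side; the middle, y = -45 to 45 mm, is free of them for fingers
- cradle: fixed aluminium tube cradle, base 118 (x) by 116 (y) by 8 mm, two comb walls 16 mm thick at y = -46 and +46 mm, 76 mm free between them. Origin: centre of its underside. Each comb has notches 34 mm wide at x = -30 and +30 mm, bottoms 34 mm, teeth tops 52 mm above the table. A tube lies along y across both combs, its centre 48 mm above the table
- bottle_green: green dropper bottle, 42 mm in diameter, 100 mm high, origin at its underside: to be left alone
- jar_amber: small amber jar with black cap, 52 mm in diameter, 70 mm high, origin at its underside: to be left alone
- beaker: empty glass beaker, 64 mm in diameter, 80 mm high, origin at its underside: to be left alone
Things that resemble listed ones, but are neither listed nor needed, are in the scene too. Leave any orange look-alike of the tube1 alone. Leave any red or yellow look-alike of the ball2 alone.

How it is judged:
On the way, in this order (a step that is already met when the one before it is completed fails the run):
1. the lid is off the jar and set down on the table (horizontal distance between lid and jar above 0.1 m and height (world z) of lid below 0.03 m and angle between lid's own z axis and vertical below 0.2 rad), for 0.2 s.
2. all the balls lie in the jar, the lid not yet on it (horizontal distance between each of ball1, ball2, ball3 and jar below 0.045 m and height (world z) of each of ball1, ball2, ball3 below 0.042 m and linear speed of each of ball1, ball2, ball3 below 0.05 m/s and horizontal distance between lid and jar above 0.05 m), for 0.2 s.
3. the lid sits flat on the jar again (horizontal distance between lid and jar below 0.012 m and angle between lid's own z axis and vertical below 0.05 rad and height (world z) of lid between 0.057 and 0.065 m), for 0.2 s.
At the end, for the whole second after the job is handed in: All balls lie in the jar (centres within 45 mm of its axis, below 42 mm); the lid is seated flat on it (within 12 mm of its axis, tilt under 0.05 rad); all tubes lie at rest down in the cradle's grooves (within 8 mm across, 25 mm along, 0.12 rad) (all of step 3 and horizontal distance between each of ball1, ball2, ball3 and jar below 0.045 m and height (world z) of each of ball1, ball2, ball3 below 0.042 m and linear speed of each of ball1, ball2, ball3 below 0.05 m/s and linear speed of lid below 0.02 m/s and (x of tube1 in the frame of cradle between -0.038 and -0.022 m or x of tube1 in the frame of cradle between 0.022 and 0.038 m) and y of tube1 in the frame of cradle between -0.025 and 0.025 m and z of tube1 in the frame of cradle between 0.044 and 0.054 m and angle between the x axis of each of tube1, tube2 and the y axis of cradle, either way round below 0.12 rad and linear speed of each of tube1, tube2 below 0.03 m/s and (x of tube2 in the frame of cradle between -0.038 and -0.022 m or x of tube2 in the frame of cradle between 0.022 and 0.038 m) and y of tube2 in the frame of cradle between -0.025 and 0.025 m and z of tube2 in the frame of cradle between 0.044 and 0.054 m); the robot touches nothing.
It fails at once if the green bottle is moved more than 25 mm (distance of bottle_green from where it was at the start of the episode above 0.025 m).
It fails at once if the amber jar is moved more than 25 mm (distance of jar_amber from where it was at the start of the episode above 0.025 m).
It fails at once if the beaker is moved more than 25 mm (distance of beaker from where it was at the start of the episode above 0.025 m).
Of ball1, ball2, ball3 only 2 to 3 are there at a start; the rules pass over those that are not, and their reading is None.
Of tube1, tube2 only 1 to 2 are there at a start; the rules pass over those that are not, and their reading is None.
At some moment in a run one of tube1, tube2 may be knocked a few centimetres aside while the robot is not near it.
It also fails if it takes over 210 s, if anything falls off the work surface, if the arm or the gripper's body presses on something with over 40 N, if the wrist force passes 120 N, or if a joint passes its speed limit or range.

ROBOT

A 6-joint arm with a two-finger parallel gripper is mounted at the origin on the work surface. World frame = base frame: x ahead of the robot, y to its left, z up, the work surface at z = 0. Lengths are in m, angles in rad, forces in N, time in s.
With the tool pointing down it reaches from about 0.25 to 0.775 m from the base axis. Payload 8.9 kg.
Tool frame: the origin (TCP) lies at the very end of the fingers, on their centre line; the grasp point (between the pads) lies 19 mm behind it; z points along the fingers, y is the direction in which the jaws open and shut (so a half turn about z gives the same grasp; the last joint's range is limited). The gripper opens to 85 mm and grips with 20 to 120 N. Pads are 22 mm wide; open, the fingers measure 114 mm over their backs; the gripper's body (76 mm by 85 mm) begins 54 mm behind the grasp point. The pads swing forward as they close: fully open they stand 13 mm farther back than shut.
Start: joints at [1.06, 0.291, -0.153, 1.127, 0, 1.431], TCP at [0.191, 0.489, 0.231] pointing down, gripper open.
Joint ranges: [-2.52, 2.52], [-0.91, 1.74], [-1.3, 1.37], [-1.96, 2.02], [-1.52, 1.47], [-3.14, 3.14]. Speed limits (rad/s): [2.22, 2.22, 2.79, 3.14, 3.14, 3.14].

INTERFACE

Orientations are given as a unit quaternion [w, x, y, z].
In Python, from workcell import * gives the robot as it stands.
- The arm moves only by the tool play_rows, never from a script. Its argument "motion" is a list that holds one entry, the list of rows, each a list of 7 numbers: the shift along the world's x, y, z each as a share of 0.02 m, from -1 to 1, then the turn, a rotation vector about the world's x, y, z each as a share of 0.1 rad, from -1 to 1, then the opening, from -1 (shut) to 1 (fully open). In form: [[[dx, dy, dz, ax, ay, az, fingers], ...]]. A call has 1 to 5 rows; each row shifts and turns the pose as measured when the row begins; what a row does not reach is not made up. A row lasts 1/8 s, in which the tool goes at most 62.5 mm and 10.7 degrees, less where a joint would pass 70% of its speed; a pose out of reach is approached as far as the arm can. A call with a number of a shift or a turn outside -1 to 1 is refused whole. A call with a gripper value outside its range is refused whole. The fingers move at their own pace and stop on an object; "force" is the grip in N (left out, the last holds). Time passes only in rows, so rows that do not move let the fingers close. It gives the time, the measured TCP pose, the force and the opening at its end, in the units of the state.
- state(): the state, without advancing time (a new reading comes with each control period).
- read_camera(name): name is "side" or "top"; returns the picture (480x640x3 uint8, red, green, blue); there is no depth.
- calibration(name): a dict with "K" (3x3 intrinsics, pixels), "R" (3x3) and "t" (3): a world point X has camera coordinates R X + t. Camera axes: x right, y down, z forward; pixel columns grow to the right and rows downward; lengths in m; the calibration is good to about 2 mm. A picture is of the moment at which its call begins. calibration takes no time and is no camera call.
- hand_in(): hands the job in, once; it reports no verdict.
The state is a dict: "time": time; "joint_positions": joint angles; "qvel": joint speeds; "joint_efforts": joint torques, N m; "tcp_pos": TCP position; "ee_rot": TCP orientation; "ft_force": force on the tool from outside, world axes, zero at the start; "moment": the same for the moment, N m; "gripper_width": opening from 0.0 (shut) to 1.0 (fully open).
Only numpy, scipy, OpenCV 4.12 (cv2) and the standard library are available. Lean on these libraries where they do the work, as an engineer would, in place of code of your own. Each camera call takes 0.05 s, during which the arm holds its last target.

## Working session

There is one attempt and no reset: what is moved stays moved. The work goes in short steps, Python scripts to look and compute and a tool call to move; the robot and the scene stay as the last step left them, time stands still between calls to the robot, and variables do not carry over. Pictures are saved under pics/ and viewed, and the job is handed in when it is done.

Besides the shell and the picture viewer there is one more tool, called after "Call:" as name(argument=value, ...), one argument or row to a line, values as JSON. play_rows: Moves the arm, as the interface text tells. Its arguments: {"type":"object","properties":{"motion":{"type":"array"},"force":{"type":"number"}},"required":["motion"]}

```bash
mkdir -p pics; ls
cat > h.py <<'E'
from workcell import *
import numpy as np, cv2
def snap(name,fn):
    im=read_camera(name); cv2.imwrite('pics/'+fn,cv2.cvtColor(im,cv2.COLOR_RGB2BGR)); return im
def crop(im,fn,x0,y0,x1,y1,s):
    c=cv2.resize(im[y0:y1,x0:x1],None,fx=s,fy=s,interpolation=cv2.INTER_CUBIC)
    cv2.imwrite('pics/'+fn,cv2.cvtColor(c,cv2.COLOR_RGB2BGR))
def unproj(name,u,v,z):
    c=calibration(name);K=np.array(c['K']);R=np.array(c['R']);t=np.array(c['t'])
    d=R.T@np.linalg.solve(K,[u,v,1.]);o=-R.T@t
    return o+d*(z-o[2])/d[2]
def proj(name,X):
    c=calibration(name);K=np.array(c['K']);R=np.array(c['R']);t=np.array(c['t'])
    p=K@(R@np.array(X,float)+t);return p[:2]/p[2]
E
python3 - <<'E'
from h import *
snap('top','top0.png');snap('side','side0.png')
for n in('top','side'):
    c=calibration(n);print(n,c['K'],-np.array(c['R']).T@np.array(c['t']),c['R'])
print(state())
E
```

```text
pics
top [[516.20771559   0.         313.75928584]
 [  0.         516.20771559 240.09667427]
 [  0.           0.           1.        ]] [ 0.37976641 -0.07661931  1.28783074] [[-0.01424327 -0.99983802  0.0110031 ]
 [-0.99541262  0.01313731 -0.09476886]
 [ 0.09460895 -0.01230244 -0.99543849]]
side [[541.10819315   0.         321.26043715]
 [  0.         541.10819315 241.72631003]
 [  0.           0.           1.        ]] [0.40274159 1.08563576 0.81124264] [[-0.99422739 -0.10407717  0.02607376]
 [-0.07793644  0.53352292 -0.84218716]
 [ 0.0737415  -0.83935763 -0.5385545 ]]
{'time': 0.1, 'joint_positions': array([ 1.05969371e+00,  2.91218881e-01, -1.54027798e-01,  1.12672374e+00,
       -1.43392612e-07,  1.43149158e+00]), 'qvel': array([-2.15425378e-03, -1.05454584e-03,  3.26030702e-03, -6.34179344e-04,
       -1.18302614e-04,  9.31098119e-05]), 'joint_efforts': array([ 1.90845218e-03, -5.37975991e+01,  3.31918538e+01,  9.30467475e-03,
       -1.86583989e-04, -1.24012843e-05]), 'tcp_pos': array([0.19053338, 0.48878566, 0.23080098]), 'ee_rot': array([-1.87493776e-04,  1.84830020e-01,  9.82770329e-01, -5.56297689e-04]), 'ft_force': array([0.74065021, 0.98225389, 0.51390892]), 'moment': array([ 0.03724662,  0.00404881, -0.0228933 ]), 'gripper_width': 0.9971197106582781}
```

View pics/top0.png

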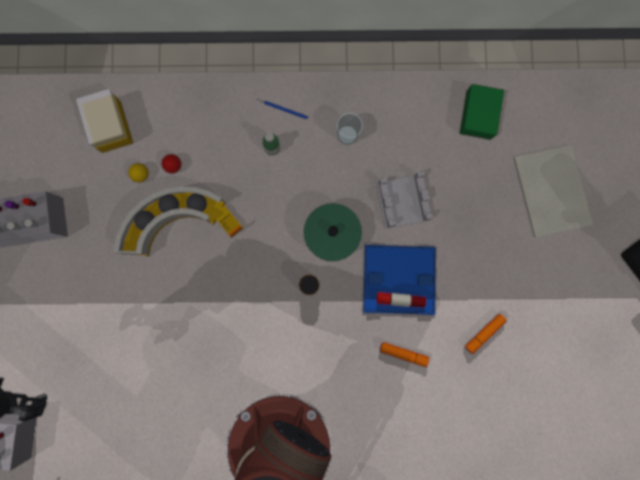

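View pics/side0.png

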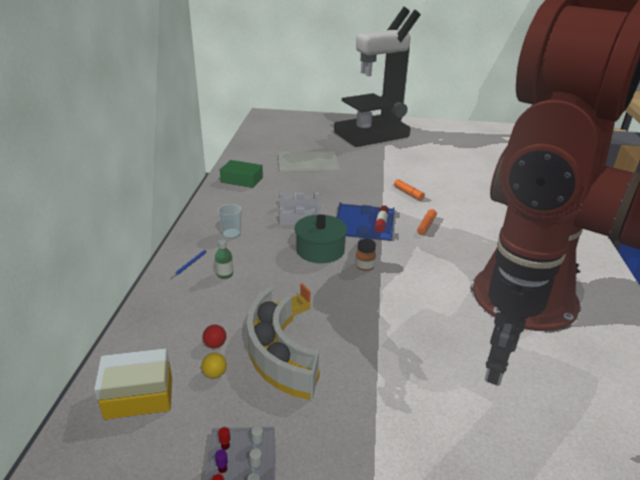

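Three balls in the track (top view approx. (146,220), (169,203), (197,203)), the lid is on the jar (333,231), and one red-capped tube is on the mat (400,300). I'll enlarge these areas.

Run:
```python
from h import *
im=cv2.cvtColor(cv2.imread('pics/top0.png'),cv2.COLOR_BGR2RGB)
crop(im,'c1.png',105,170,255,270,5)
crop(im,'c2.png',290,190,350,300,5)
crop(im,'c3.png',350,160,450,320,3.7)
```

```text
(no output)
```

View pics/c1.png

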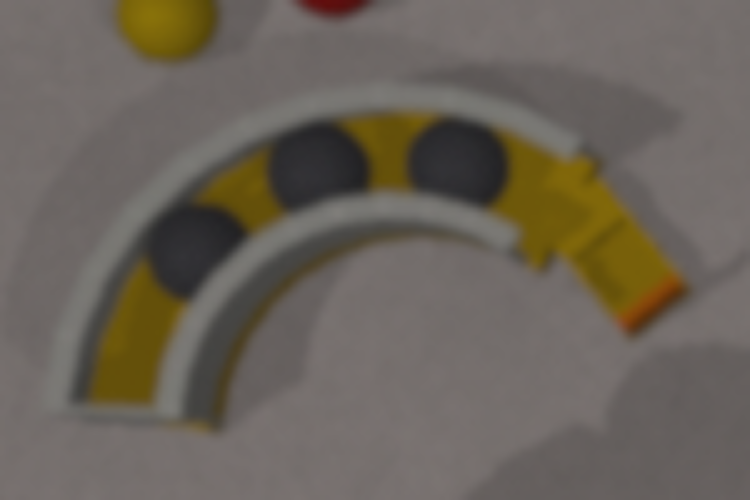

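View pics/c2.png

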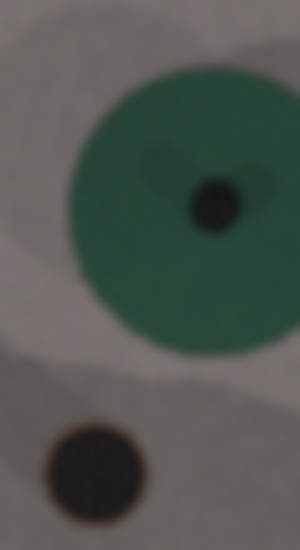

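View pics/c3.png

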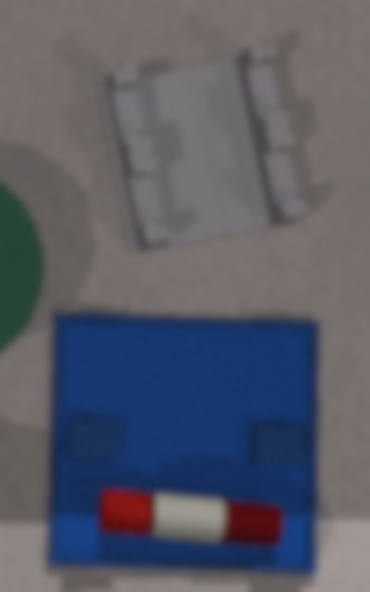

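```bash
cat > fit.py <<'E'
from h import *
from scipy.optimize import least_squares
c5=lambda x,y:(105+x/5,170+y/5)
W=lambda p,z:unproj('top',*c5(*p),z)[:2]
outer=[W(p,.068) for p in[(50,405),(72,305),(130,215),(220,145),(300,103),(395,83),(480,93),(540,112)]]
inner=[W(p,.068) for p in[(183,412),(520,243),(385,222),(290,250),(215,320),(460,225)]]
stop=W((653,303),.05)
d=np.deg2rad
e=.13*np.array([np.cos(d(-62)),np.sin(d(-62))]);s=e+.027*np.array([np.sin(d(-62)),-np.cos(d(-62))])
def T(p,q): c,sn=np.cos(p[2]),np.sin(p[2]); return p[:2]+np.array([[c,-sn],[sn,c]])@q
def res(p):
    r=[np.hypot(*(o-p[:2]))-.1625 for o in outer]+[np.hypot(*(o-p[:2]))-.0975 for o in inner]
    return np.array(r+list(T(p,s)-stop))
f=least_squares(res,[.35,.2,0]);p=f.x
print('track',p,np.round(1000*f.fun,1));print('exit',T(p,e))
for n,q in dict(b1=(195,250),b2=(318,166),b3=(458,162)).items():
    b=W(q,.045);rel=b-p[:2];print(n,b,np.hypot(*rel),np.rad2deg(np.arctan2(rel[1],rel[0])-p[2]))
print('endplate corner ang',np.rad2deg(np.arctan2(*(W((50,408),.068)-p[:2])[::-1])-p[2]))
print('jar',unproj('top',332.9,232.2,.072),'knob',unproj('top',290+215/5,190+206/5,.106))
c3=lambda x,y:(350+x/3.7,160+y/3.7)
print('mat',[np.round(unproj('top',*c3(*q),.006)[:2],4) for q in[(53,313),(318,320),(312,575),(47,568)]])
print('tube',[np.round(unproj('top',*c3(*q),.017)[:2],4) for q in[(99,510),(281,524),(153,514),(227,518)]])
print('cradle',[np.round(unproj('top',*c3(*q),.052)[:2],4) for q in[(108,72),(138,70),(241,48),(270,42),(140,248),(166,240),(275,222),(304,214)]])
print('amber',unproj('top',290+95/5,190+473/5,.07))
E
python3 fit.py
```

```text
track [0.46537285 0.21491467 0.16666042] [ 0.5  1.4 -0.6 -4.1 -1.8  0.4 -0.2  0.1  2.8  5.5 -1.5 -0.2  1.7  1.
  0.3 -0.7]
exit [0.5445999  0.11184637]
b1 [0.5521324  0.31793219] 0.1346841788153075 40.34756375402036
b2 [0.59250596 0.25912213] 0.13459987729692924 9.62494296607753
b3 [0.59363136 0.19133509] 0.1304079789137827 -19.966111127796296
endplate corner ang 77.19096665752393
jar [ 0.51352521 -0.13728584  0.072     ] knob [ 0.51209984 -0.13586107  0.106     ]
mat [array([ 0.4887, -0.2185]), array([ 0.4815, -0.3975]), array([ 0.3111, -0.3872]), array([ 0.3183, -0.2105])]
tube [array([ 0.3564, -0.2447]), array([ 0.3454, -0.3652]), array([ 0.3533, -0.2804]), array([ 0.3499, -0.3294])]
cradle [array([ 0.6435, -0.2534]), array([ 0.6446, -0.2732]), array([ 0.6585, -0.3416]), array([ 0.6623, -0.361 ]), array([ 0.5266, -0.2712]), array([ 0.5316, -0.2884]), array([ 0.5425, -0.3601]), array([ 0.5476, -0.3793])]
amber [ 0.39059381 -0.07898728  0.07      ]
```

```bash
cat > ov.py <<'E'
from h import *
import sys
def overlay(im,cam,track,jar,mat,cradle,tube):
    o=im.copy()
    def P(pts,col):
        q=np.array([proj(cam,x) for x in pts]);q=np.round(q*16*3+16).astype(int)
        cv2.polylines(o,[q.reshape(-1,1,2)],False,col,1,cv2.LINE_AA,4)
    o=cv2.resize(o,None,fx=3,fy=3,interpolation=cv2.INTER_CUBIC)
    def tf(p,q): c,s=np.cos(p[2]),np.sin(p[2]);return [p[0]+c*q[0]-s*q[1],p[1]+s*q[0]+c*q[1],q[2]]
    for r,z in((.1625,.068),(.0975,.068),(.1625,0),(.1505,.068),(.1095,.068)):
        P([tf(track,(r*np.cos(a),r*np.sin(a),z)) for a in np.deg2rad(np.arange(-45,76,3))],(255,0,255))
    a=np.deg2rad(-62);e=np.array([.13*np.cos(a),.13*np.sin(a)]);t=np.array([np.sin(a),-np.cos(a)]);n=np.array([np.cos(a),np.sin(a)])
    for zz in(.02,.05): P([tf(track,[*(e+.027*t+s*.018*n),zz]) for s in(-1,1)],(0,255,255))
    P([tf(track,[*(e+.016*i*t+.016*j*n),.02]) for i,j in((-1,-1),(1,-1),(1,1),(-1,1),(-1,-1))],(0,255,255))
    for r,z in((.07,.072),(.066,0),(.012,.106)):
        P([(jar[0]+r*np.cos(b),jar[1]+r*np.sin(b),z) for b in np.linspace(0,6.29,50)],(255,0,0))
    bx=lambda p,hx,hy,z,x0=0,y0=0:[tf(p,(x0+i*hx,y0+j*hy,z)) for i,j in((-1,-1),(1,-1),(1,1),(-1,1),(-1,-1))]
    P(bx(mat,.085,.09,.006),(255,255,0));
    for yy in(-.046,.046):P(bx(cradle,.059,.008,.052,0,yy),(255,0,0))
    P(bx(cradle,.059,.058,.008),(255,0,0))
    P(bx(tube,.06,.014,.017),(0,255,0))
    return o
track=(.4654,.2149,.1667);jar=(.5128,-.1366);mat=(.400,-.3034,-.04);cradle=(.5946,-.3165,.15)
tube=(.351,-.305,np.pi/2-.09)
def show(cam,src,fn,box):
    im=cv2.cvtColor(cv2.imread(src),cv2.COLOR_BGR2RGB)
    o=overlay(im,cam,track,jar,mat,cradle,tube)
    x0,y0,x1,y1=[3*b for b in box];o=o[y0:y1,x0:x1]
    cv2.imwrite('pics/'+fn,cv2.cvtColor(o,cv2.COLOR_RGB2BGR))
if __name__=='__main__':
    show('top','pics/top0.png','o1.png',(105,170,370,270))
    show('top','pics/top0.png','o2.png',(290,160,450,330))
    show('side','pics/side0.png','o3.png',(230,180,450,380))
E
python3 ov.py
```

```text
(no output)
```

View pics/o1.png

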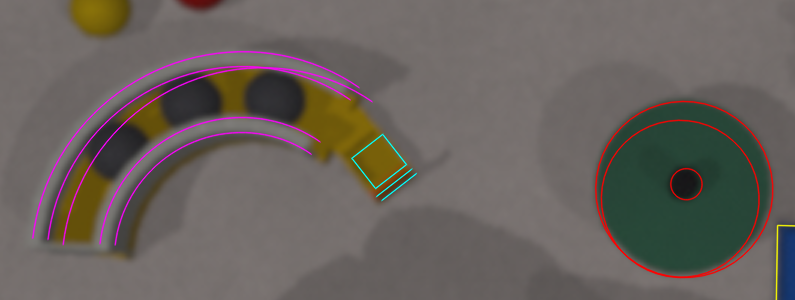

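View pics/o2.png

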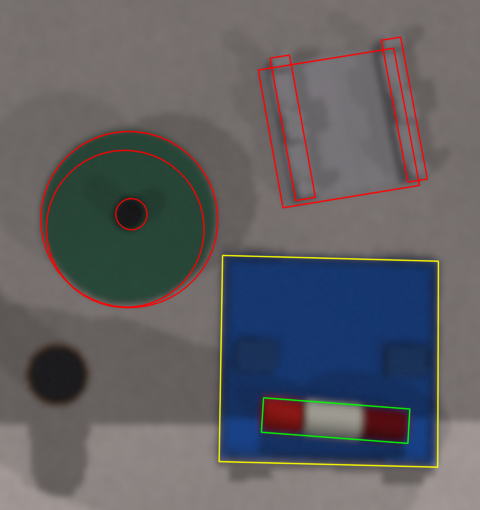

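View pics/o3.png

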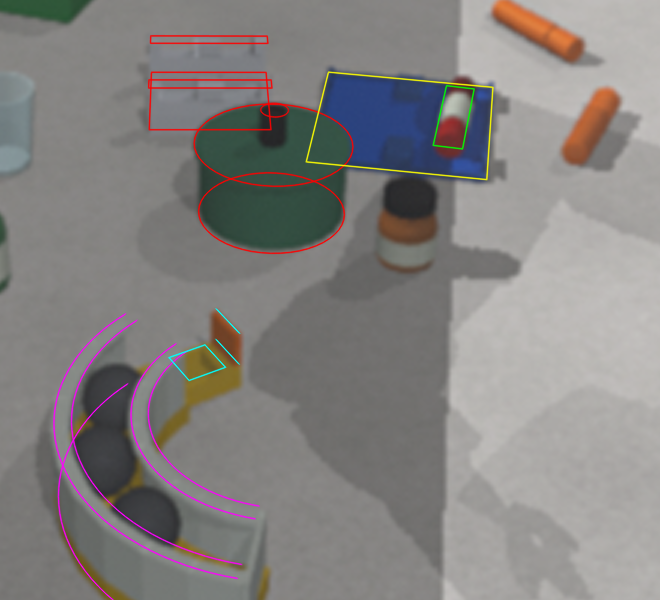

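Run:
```python
from h import *
im=cv2.cvtColor(cv2.imread('pics/top0.png'),cv2.COLOR_BGR2RGB)
im=cv2.convertScaleAbs(im,alpha=1.8)
crop(im,'d1.png',112,180,192,260,7.4)
crop(im,'d2.png',180,180,250,250,8)
im=cv2.cvtColor(cv2.imread('pics/side0.png'),cv2.COLOR_BGR2RGB)
im=cv2.convertScaleAbs(im,alpha=1.8)
crop(im,'d3.png',235,275,335,400,4.8)
```

```text
(no output)
```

View pics/d1.png

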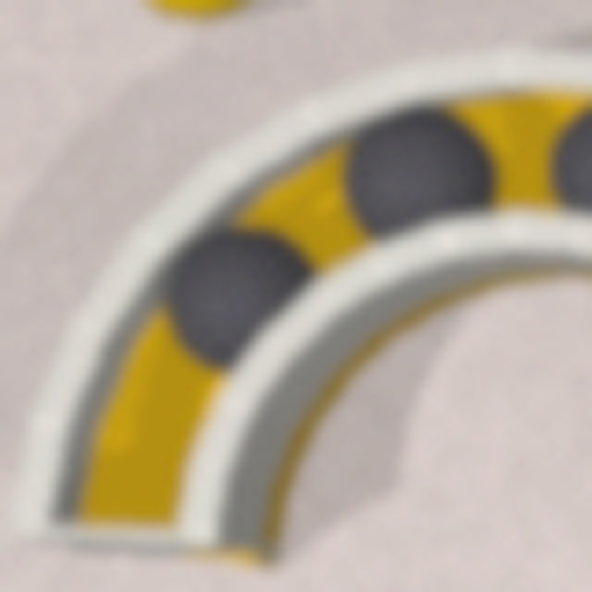

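View pics/d2.png

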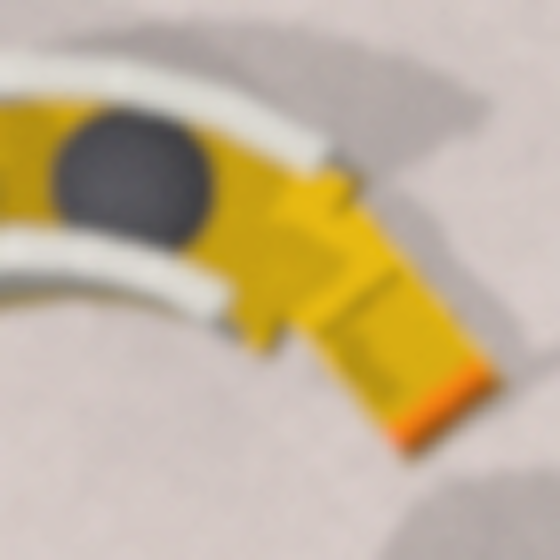

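View pics/d3.png

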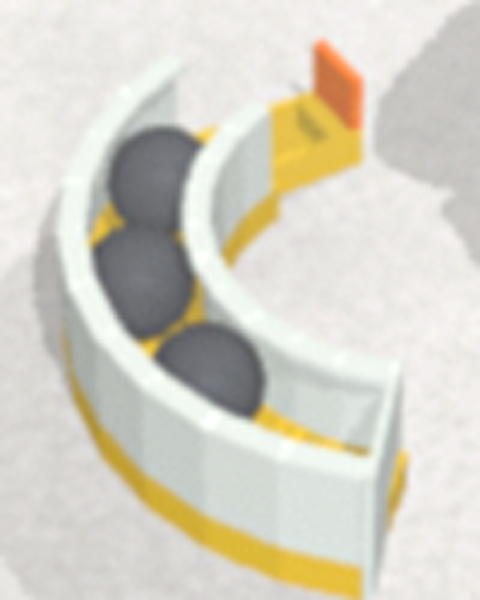

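```bash
cat > fit2.py <<'E'
from h import *
from scipy.optimize import least_squares
def mk(ox,oy,s): return lambda x,y:np.array([ox+(x+.5)/s-.5,oy+(y+.5)/s-.5])
d1=mk(112,180,7.4);d2=mk(180,180,8);d3=mk(235,275,4.8)
D=np.deg2rad
def T(p,q): c,s=np.cos(p[2]),np.sin(p[2]); return np.array([p[0]+c*q[0]-s*q[1],p[1]+s*q[0]+c*q[1],q[2]])
pol=lambda r,a,z:(r*np.cos(D(a)),r*np.sin(D(a)),z)
arc=[(.1625,q) for q in[d1(32,430),d1(100,265),d1(200,165),d1(320,95),d1(480,52),d2(100,54),d2(200,75),d2(270,105)]]+\
    [(.0975,q) for q in[d1(222,500),d1(300,345),d1(390,280),d1(500,250),d2(100,265),d2(160,285)]]
a=D(-62);e=np.array([.13*np.cos(a),.13*np.sin(a)]);t=np.array([np.sin(a),-np.cos(a)]);n=np.array([np.cos(a),np.sin(a)])
S=lambda s,d=.027:(*(e+d*t+s*.018*n),.05)
pts=[('top',pol(.1625,-45,.068),d2(332,143)),('top',pol(.0975,-45,.068),d2(213,325)),
('top',S(1),d2(480,355)),('top',S(-1),d2(395,425)),
('side',pol(.1625,-45,.068),d3(182,62)),('side',pol(.0975,-45,.068),d3(262,108)),('side',pol(.0975,75,.068),d3(392,372)),('side',pol(.1625,75,.068),d3(365,464)),
('side',S(1),d3(318,43)),('side',S(-1),d3(360,80))]
def res(p,sep=False):
    r=[1000*(np.hypot(*(unproj('top',*q,.068)[:2]-p[:2]))-R) for R,q in arc]
    k=[]
    for cam,X,q in pts:
        w=T(p,X);k+=list(1000*(unproj(cam,*q,w[2])-w)[:2]*(1 if cam=='top' else .6))
    return (np.round(r,1),np.round(k,1)) if sep else np.array(r+k)
f=least_squares(res,[.465,.215,.17],loss='soft_l1',f_scale=2);p=f.x
print(p,*res(p,True));ex=T(p,(*e,.02));print('exit',ex,'t',T([0,0,p[2]],(*t,0)),'n',T([0,0,p[2]],(*n,0)))
for q,c in dict(b1=d1(238,297),b2=d1(420,175),b3=d2(133,178)).items() if 0 else [('b1',d1(238,297)),('b2',d1(420,175)),('b3',d2(133,178))]:
    b=unproj('top',*c,.045);r=b[:2]-p[:2];print(q,b,np.hypot(*r),np.rad2deg(np.arctan2(r[1],r[0])-p[2]))
E
python3 fit2.py
```

```text
[0.46744629 0.2188743  0.18527119] [-0.2  2.9  1.1 -0.3 -0.7  0.2  0.3 -0.3  0.4  0.7  0.  -0.7  2.5  2.1] [-0.6  1.1 -1.3 -0.5  0.2  0.1  1.8 -2.5 -5.1  3.4  1.7 -1.3 -1.2  3.9
 -1.4 -4.4 -2.1 -0.4 -2.9 -1.6]
exit [0.54857769 0.11729824 0.02      ] t [-0.78135431 -0.62408768  0.        ] n [ 0.62408768 -0.78135431  0.        ]
b1 [0.55286602 0.31859575 0.045     ] 0.1313046013385149 38.801936680532485
b2 [0.59247441 0.25978877 0.045     ] 0.13155236773847878 7.505022973058914
b3 [0.59508791 0.19234521 0.045     ] 0.13036938267167505 -22.356475558242035
```

Call:
play_rows(
  motion=[
    [[0.5,-1,0,0,0,0,1],[0.5,-1,0,0,0,0,1],[0.5,-1,0,0,0,0,1],[0.5,-1,0,0,0,0,1],[0.5,-1,0,0,0,0,1]],
  ],
)

```text
time: 0.72
tcp_pos: [0.2404, 0.3859, 0.2289]
ee_rot: [-0.001, 0.184, 0.983, -0.002]
ft_force: [1.0, -0.6, 0.7]
gripper_width: 1.003
```

Call:
play_rows(
  motion=[
    [[0.5,-1,0,0,0,0,1],[0.5,-1,0,0,0,0,1],[0.5,-1,0,0,0,0,1],[0.5,-1,0,0,0,0,1],[0.5,-1,0,0,0,0,1]],
  ],
)

```text
time: 1.35
tcp_pos: [0.2908, 0.2817, 0.2278]
ee_rot: [-0.002, 0.183, 0.983, -0.003]
ft_force: [-0.1, -0.1, 0.8]
gripper_width: 1.003
```

Call:
play_rows(
  motion=[
    [[0.5,-1,0,0,0,0,1],[0.5,-1,0,0,0,0,1],[0.5,-1,0,0,0,0,1],[0.5,-1,0,0,0,0,1],[0.5,-1,0,0,0,0,1]],
  ],
)

```text
time: 1.98
tcp_pos: [0.3412, 0.1778, 0.2269]
ee_rot: [-0.003, 0.183, 0.983, -0.004]
ft_force: [0.0, 1.2, 0.7]
gripper_width: 0.997
```

Call:
play_rows(
  motion=[
    [[0.5,-1,0,0,0,0,1],[0.5,-1,0,0,0,0,1],[0.5,-1,0,0,0,0,1],[0.5,-1,0,0,0,0,1],[0.5,-1,0,0,0,0,1]],
  ],
)

```text
time: 2.6
tcp_pos: [0.3915, 0.0741, 0.226]
ee_rot: [-0.004, 0.183, 0.983, -0.004]
ft_force: [1.0, 0.1, -0.3]
gripper_width: 0.996
```

Call:
play_rows(
  motion=[
    [[0.5,-1,0,0,0,0,0.2],[0.5,-1,0,0,0,0,0.2],[0.5,-1,0,0,0,0,0.2],[0.5,-1,0,0,0,0,0.2],[0.5,-1,0,0,0,0,0.2]],
  ],
)

```text
time: 3.22
tcp_pos: [0.4418, -0.0293, 0.2249]
ee_rot: [-0.005, 0.184, 0.983, -0.004]
ft_force: [0.2, -0.2, 0.9]
gripper_width: 0.602
```

Call:
play_rows(
  motion=[
    [[0.7,-1,-0.5,0,0,0,0.2],[0.7,-1,-0.5,0,0,0,0.2],[0.7,-1,-0.5,0,0,0,0.2],[0.7,-1,-0.5,0,0,0,0.2],[0.7,-1,-0.5,0,0,0,0.2]],
  ],
)

```text
time: 3.85
tcp_pos: [0.5145, -0.1341, 0.17]
ee_rot: [-0.006, 0.184, 0.983, -0.004]
ft_force: [-0.1, -0.2, -0.3]
gripper_width: 0.599
```

Call:
play_rows(
  motion=[
    [[0,0,-0.5,0,0,0,0.2],[0,0,-0.5,0,0,0,0.2],[0,0,0,0,0,0,0.2]],
  ],
)

```text
time: 4.22
tcp_pos: [0.5135, -0.1343, 0.1461]
ee_rot: [-0.008, 0.184, 0.983, -0.003]
ft_force: [-1.2, 0.2, -0.3]
gripper_width: 0.603
```

Run:
```python
from h import *
s=state();print(s['tcp_pos'],s['ee_rot'],s['gripper_width'])
im=snap('top','top1.png');sd=snap('side','side1.png')
crop(im,'e1.png',280,170,390,290,4);crop(sd,'e2.png',260,150,420,290,4)
```

```text
[ 0.51348867 -0.1343169   0.1461116 ] [-0.00798626  0.18412345  0.9828653  -0.00325218] 0.6029785065061534
```

View pics/e1.png

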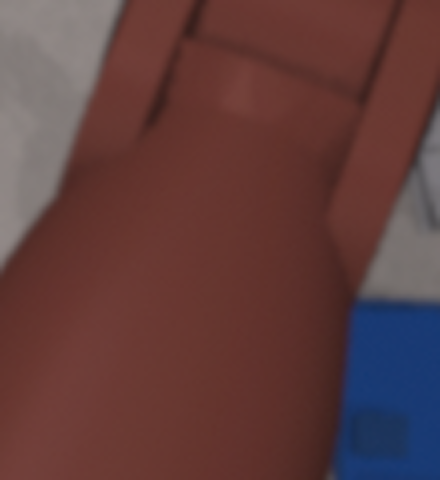

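View pics/e2.png

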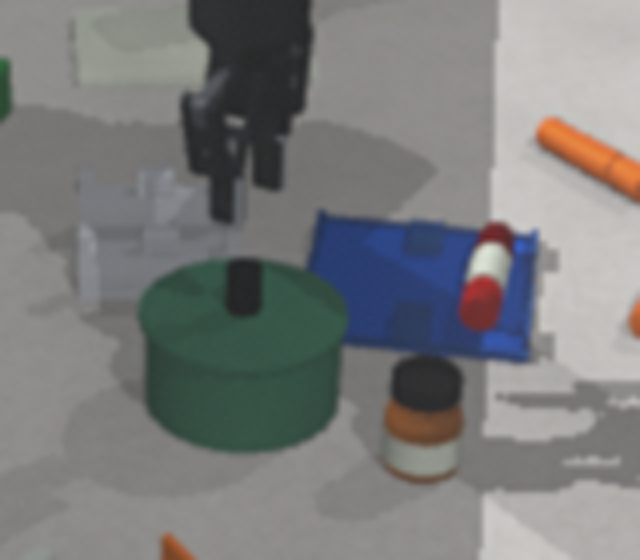

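```bash
cat > need.py <<'E'
import sys
from h import *
from scipy.spatial.transform import Rotation as Ro
# need.py x y z jawdeg
def need(x,y,z,jaw):
    s=state();p=s['tcp_pos'];w,a,b,c=s['ee_rot'];R=Ro.from_quat([a,b,c,w])
    best=None
    for j in(jaw,jaw+180):
        t=np.deg2rad(j);yv=np.array([np.cos(t),np.sin(t),0]);zv=np.array([0,0,-1.]);xv=np.cross(yv,zv)
        T=Ro.from_matrix(np.c_[xv,yv,zv]);e=(T*R.inv()).as_rotvec()
        if best is None or np.linalg.norm(e)<np.linalg.norm(best):best=e
    Y=R.as_matrix()[:,1];Z=R.as_matrix()[:,2]
    print('t',round(s['time'],2),'pos',np.round(p,4),'jaw',round(float(np.rad2deg(np.arctan2(Y[1],Y[0]))),1),'zaxis',np.round(Z,3),'w',round(s['gripper_width'],3),'F',np.round(s['ft_force'],1),'j6',round(s['joint_positions'][5],2))
    print('shift shares',np.round((np.array([x,y,z])-p)/.02,2),'turn shares',np.round(best/.1,2))
if __name__=='__main__': need(*map(float,sys.argv[1:5]))
E
python3 need.py .5125 -.1365 .077 68.7
```

```text
t 4.33 pos [ 0.5142 -0.1345  0.1472] jaw 68.8 zaxis [-0.015 -0.004 -1.   ] w 0.602 F [-0.5 -0.   0.3] j6 -0.02
shift shares [-0.08 -0.1  -3.51] turn shares [ 0.04 -0.15 -0.01]
```

Call:
play_rows(
  motion=[
    [[-0.05,-0.05,-0.9,0.04,-0.15,0,0.2],[-0.05,-0.05,-0.9,0,-0.03,0,0.2],[0,0,-0.9,0,-0.03,0,0.2],[0,0,-0.7,0,-0.03,0,0.2],[0,0,0,0,0,0,0.2]],
  ],
)

```text
time: 4.95
tcp_pos: [0.5138, -0.1355, 0.0811]
ee_rot: [0.008, 0.183, 0.983, 0.0]
ft_force: [-0.0, 0.4, -0.2]
gripper_width: 0.602
```

```bash
python3 need.py .5125 -.1365 .077 68.7
```

```text
t 4.95 pos [ 0.5138 -0.1355  0.0811] jaw 68.9 zaxis [ 0.016 -0.002 -1.   ] w 0.602 F [-0.   0.4 -0.2] j6 -0.03
shift shares [-0.07 -0.05 -0.21] turn shares [ 0.02  0.16 -0.04]
```

Call:
play_rows(
  motion=[
    [[-0.07,-0.05,-0.2,0,0.16,0,0.2],[0,0,0,0,0,0,-1],[0,0,0,0,0,0,-1],[0,0,0,0,0,0,-1],[0,0,0,0,0,0,-1]],
  ],
  force=50,
)

```text
time: 5.58
tcp_pos: [0.5137, -0.1367, 0.0792]
ee_rot: [0.001, 0.182, 0.983, -0.002]
ft_force: [-0.6, 0.2, -2.0]
gripper_width: 0.264
```

Call:
play_rows(
  motion=[
    [[0,0,0.2,0,0,0,-1],[0,0,0.5,0,0,0,-1],[0,0,0.8,0,0,0,-1],[0,0,0.8,0,0,0,-1]],
  ],
)

```text
time: 6.08
tcp_pos: [0.5126, -0.1364, 0.1267]
ee_rot: [-0.0, 0.183, 0.983, -0.001]
ft_force: [-0.6, -0.1, -2.2]
gripper_width: 0.263
```

```bash
python3 need.py .38 .09 .18 68.7;python3 -c "
from h import *
sd=snap('side','side2.png');crop(sd,'e3.png',260,150,420,290,4)"
```

```text
t 6.08 pos [ 0.5126 -0.1364  0.1267] jaw 69.0 zaxis [-0.001 -0.003 -1.   ] w 0.263 F [-0.6 -0.1 -2.2] j6 -0.03
shift shares [-6.63 11.32  2.66] turn shares [ 0.03 -0.01 -0.05]
```

View pics/e3.png

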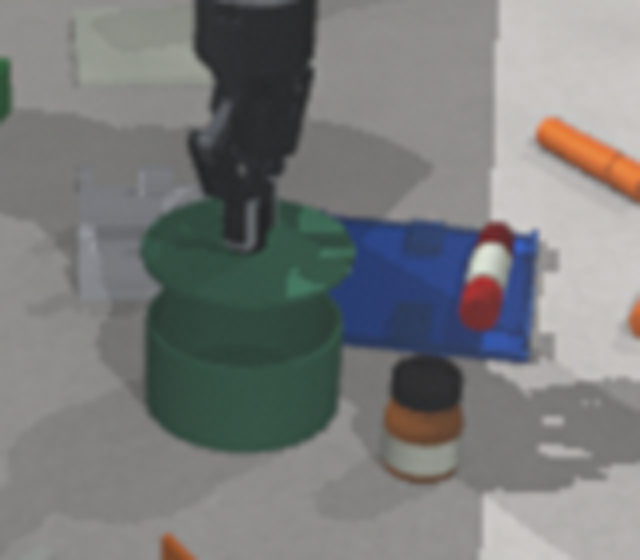

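Call:
play_rows(
  motion=[
    [[-0.2,0.3,0.5,0,0,0,-1],[-0.4,0.7,0.3,0,0,0,-1],[-0.55,0.95,0,0,0,0,-1],[-0.55,0.95,0,0,0,0,-1],[-0.55,0.95,0,0,0,0,-1]],
  ],
)

```text
time: 6.75
tcp_pos: [0.4653, -0.0556, 0.1461]
ee_rot: [0.001, 0.183, 0.983, -0.001]
ft_force: [0.4, -0.1, -1.9]
gripper_width: 0.265
```

Call:
play_rows(
  motion=[
    [[-0.55,0.95,0,0,0,0,-1],[-0.55,0.95,0,0,0,0,-1],[-0.55,0.95,0,0,0,0,-1],[-0.55,0.95,0,0,0,0,-1],[-0.55,0.95,0,0,0,0,-1]],
  ],
)

```text
time: 7.38
tcp_pos: [0.4048, 0.0463, 0.146]
ee_rot: [0.0, 0.183, 0.983, -0.001]
ft_force: [-0.1, 0.5, -1.9]
gripper_width: 0.262
```

Call:
play_rows(
  motion=[
    [[-0.55,0.9,-0.3,0,0,0,-1],[-0.55,0.8,-0.6,0,0,0,-1],[-0.4,0.4,-0.7,0,0,0,-1],[0,0,-0.7,0,0,0,-1],[0,0,-0.7,0,0,0,-1]],
  ],
)

```text
time: 8.0
tcp_pos: [0.3701, 0.0939, 0.0855]
ee_rot: [0.002, 0.181, 0.984, -0.001]
ft_force: [-0.2, 0.8, -1.8]
gripper_width: 0.264
```

```bash
python3 need.py .38 .09 .0185 68.7
```

```text
t 8.0 pos [0.3701 0.0939 0.0855] jaw 69.2 zaxis [ 0.003 -0.002 -1.   ] w 0.264 F [-0.2  0.8 -1.8] j6 0.42
shift shares [ 0.5  -0.2  -3.35] turn shares [ 0.02  0.03 -0.09]
```

Call:
play_rows(
  motion=[
    [[0,0,-0.9,0,0,0,-1],[0,0,-0.9,0,0,0,-1],[0,0,-0.8,0,0,0,-1],[0,0,-0.4,0,0,0,-1],[0,0,-0.15,0,0,0,-1]],
  ],
)

```text
time: 8.62
tcp_pos: [0.3669, 0.0964, 0.0207]
ee_rot: [0.001, 0.18, 0.984, -0.001]
ft_force: [-0.1, -0.6, -2.1]
gripper_width: 0.261
```

Call:
play_rows(
  motion=[
    [[0,0,-0.1,0,0,0,-1],[0,0,0,0,0,0,-1]],
  ],
)

```text
time: 8.88
tcp_pos: [0.3672, 0.0967, 0.0191]
ee_rot: [0.002, 0.18, 0.984, -0.0]
ft_force: [0.2, -0.1, -2.0]
gripper_width: 0.265
```

Call:
play_rows(
  motion=[
    [[0,0,-0.06,0,0,0,-1],[0,0,0,0,0,0,0],[0,0,0,0,0,0,0],[0,0,0.5,0,0,0,0.2],[0,0,0.9,0,0,0,0.2]],
  ],
)

```text
time: 9.5
tcp_pos: [0.3674, 0.0966, 0.0473]
ee_rot: [0.002, 0.18, 0.984, -0.0]
ft_force: [0.4, 0.7, -0.3]
gripper_width: 0.599
```

Call:
play_rows(
  motion=[
    [[0,0,1,0,0,0,-1],[0,0,1,0,0,0,-1],[0,0,1,0,0,0,-1],[0,0,1,0,0,0,-1],[0,0,1,0,0,0,-1]],
  ],
)

```text
time: 10.12
tcp_pos: [0.3673, 0.0965, 0.154]
ee_rot: [0.003, 0.18, 0.984, -0.0]
ft_force: [0.5, -0.2, -1.1]
gripper_width: 0.003
```

```bash
python3 - <<'E'
from h import *
sd=snap('side','side3.png')
p=np.array([.46745,.21887]);y=.18527
for a in range(75,-60,-5):
    t=np.deg2rad(a)+y; print(a,np.round(p+.13*np.array([np.cos(t),np.sin(t)]),4),end=' ; ')
E
python3 need.py .45 .33 .14 68.7
```

```text
75 [0.4774 0.3485] ; 70 [0.4886 0.3471] ; 65 [0.4997 0.3448] ; 60 [0.5106 0.3415] ; 55 [0.5211 0.3373] ; 50 [0.5312 0.3321] ; 45 [0.5409 0.3262] ; 40 [0.5499 0.3193] ; 35 [0.5584 0.3118] ; 30 [0.5661 0.3035] ; 25 [0.5731 0.2946] ; 20 [0.5793 0.2851] ; 15 [0.5847 0.2751] ; 10 [0.5891 0.2646] ; 5 [0.5927 0.2539] ; 0 [0.5952 0.2428] ; -5 [0.5968 0.2316] ; -10 [0.5974 0.2203] ; -15 [0.5971 0.2089] ; -20 [0.5957 0.1977] ; -25 [0.5934 0.1866] ; -30 [0.5901 0.1757] ; -35 [0.5859 0.1652] ; -40 [0.5807 0.1551] ; -45 [0.5747 0.1455] ; -50 [0.5679 0.1364] ; -55 [0.5604 0.1279] ; t 10.18 pos [0.3686 0.0967 0.1561] jaw 69.3 zaxis [ 0.009 -0.001 -1.   ] w -0.002 F [2.7 0.3 4.1] j6 0.43
shift shares [ 4.07 11.67 -0.81] turn shares [ 0.01  0.09 -0.1 ]
```

View pics/side3.png

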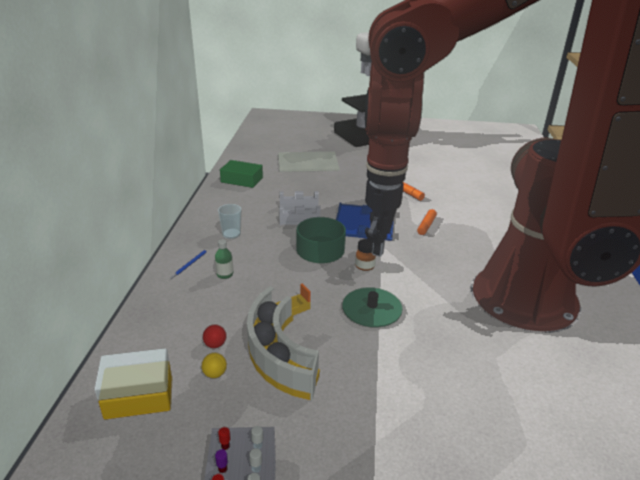

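Call:
play_rows(
  motion=[
    [[0.43,0.77,0,0,0,1,-1],[0.43,0.77,0,0,0,1,-1],[0.43,0.77,0,0,0,1,-1],[0.43,0.77,0,0,0,1,-1],[0.43,0.77,0,0,0,1,-1]],
  ],
)

```text
time: 10.8
tcp_pos: [0.4128, 0.1753, 0.1592]
ee_rot: [0.006, -0.076, 0.997, 0.002]
ft_force: [-0.8, -0.2, 0.5]
gripper_width: 0.001
```

Call:
play_rows(
  motion=[
    [[0.43,0.77,0,0,0,1,-1],[0.43,0.77,0,0,0,1,-1],[0.43,0.77,0,0,0,1,-1],[0.43,0.77,0,0,0,1,-1],[0.43,0.77,0,0,0,1,-1]],
  ],
)

```text
time: 11.42
tcp_pos: [0.4564, 0.2548, 0.1608]
ee_rot: [0.006, -0.328, 0.945, 0.003]
ft_force: [0.0, 0.5, -0.2]
gripper_width: -0.001
```

Call:
play_rows(
  motion=[
    [[0.43,0.77,0,0,0,1,-1],[0.43,0.77,0,0,0,1,-1],[0.43,0.77,0,0,0,1,-1],[0.43,0.77,0,0,0,1,-1],[0.43,0.77,0,0,0,1,-1]],
  ],
)

```text
time: 12.05
tcp_pos: [0.4999, 0.334, 0.1623]
ee_rot: [0.005, -0.559, 0.829, 0.005]
ft_force: [0.2, -0.1, 0.1]
gripper_width: 0.004
```

```bash
python3 need.py .506 .343 .14 162
```

```text
t 12.05 pos [0.4999 0.334  0.1623] jaw 158.0 zaxis [ 0.003  0.013 -1.   ] w 0.004 F [ 0.2 -0.1  0.1] j6 -0.72
shift shares [ 0.31  0.45 -1.12] turn shares [-0.13  0.02  0.7 ]
```

Call:
play_rows(
  motion=[
    [[0.3,0.45,-0.5,-0.13,0,0.6,-1],[0,0,-0.6,0,0,0,-1],[0,0,-0.8,0,0,0,-1],[0,0,-0.5,0,0,0,-1],[0,0,0,0,0,0,-1]],
  ],
)

```text
time: 12.68
tcp_pos: [0.505, 0.3427, 0.112]
ee_rot: [0.0, -0.584, 0.812, -0.0]
ft_force: [-0.9, -0.2, -0.6]
gripper_width: -0.001
```

```bash
python3 need.py .506 .343 .035 162; python3 -c "
from h import *
sd=snap('side','side4.png');crop(sd,'f1.png',220,240,380,400,3.7)
t=snap('top','top4.png');crop(t,'f2.png',100,160,260,280,3.7)"
```

```text
t 12.68 pos [0.505  0.3427 0.112 ] jaw 161.4 zaxis [ 0.001 -0.    -1.   ] w -0.001 F [-0.9 -0.2 -0.6] j6 -0.77
shift shares [ 0.05  0.02 -3.85] turn shares [0.   0.01 0.1 ]
```

View pics/f1.png

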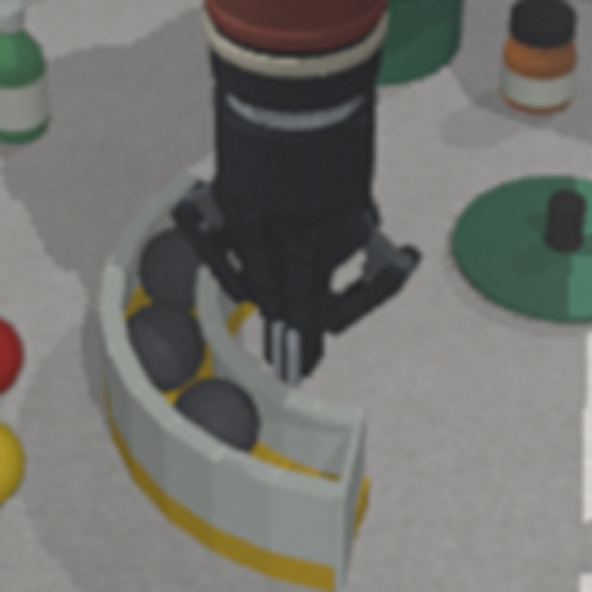

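View pics/f2.png

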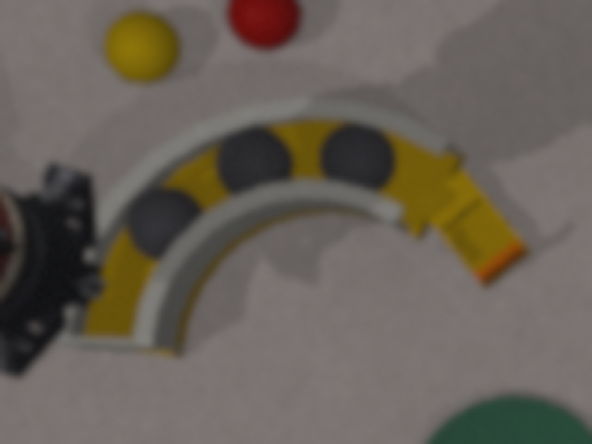

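Call:
play_rows(
  motion=[
    [[0.05,0,-0.9,0,0,0,-1],[0,0,-0.9,0,0,0,-1],[0,0,-0.9,0,0,0,-1],[0,0,-0.7,0,0,0,-1],[0,0,0,0,0,0,-1]],
  ],
)

```text
time: 13.4
tcp_pos: [0.5091, 0.3438, 0.0465]
ee_rot: [0.004, -0.583, 0.812, -0.001]
ft_force: [-0.8, -0.5, 0.7]
gripper_width: -0.0
```

```bash
python3 need.py .506 .343 .038 162; python3 -c "
from h import *
sd=snap('side','side5.png');crop(sd,'f3.png',220,240,380,400,3.7)"
```

```text
t 13.4 pos [0.5091 0.3438 0.0465] jaw 161.3 zaxis [ 0.008  0.004 -1.   ] w -0.0 F [-0.8 -0.5  0.7] j6 -0.77
shift shares [-0.15 -0.04 -0.43] turn shares [-0.04  0.08  0.11]
```

View pics/f3.png

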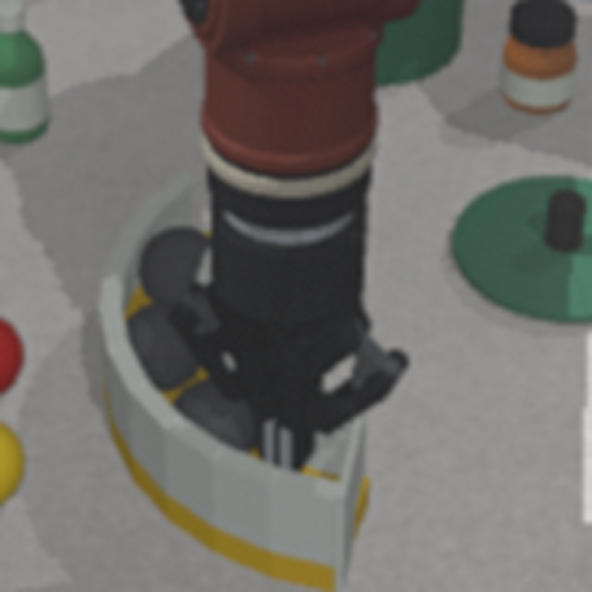

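Call:
play_rows(
  motion=[
    [[0.35,-0.2,-0.4,0,0.08,-0.87,-1],[0.5,-0.26,0,0,0,-0.87,-1],[0.48,-0.3,0,0,0,-0.87,-1],[0,0,0,0,0,0,-1]],
  ],
)

```text
time: 13.95
tcp_pos: [0.5387, 0.3301, 0.0429]
ee_rot: [0.004, -0.47, 0.883, 0.001]
ft_force: [-0.3, -0.2, 0.1]
gripper_width: 0.001
```

```bash
cat > arc.py <<'E'
import sys
from h import *
s=state()['tcp_pos'];p=np.array([.46745,.21887]);r=s[:2]-p
a=np.rad2deg(np.arctan2(r[1],r[0])-.18527);print('ang',round(a,1),'r',round(np.hypot(*r)*1000,1))
from need import need
if len(sys.argv)>1:
    t=np.deg2rad(float(sys.argv[1]))+.18527;q=p+.13*np.array([np.cos(t),np.sin(t)])
    need(q[0],q[1],.038,np.rad2deg(t)+90)
E
python3 arc.py 45
```

```text
ang 46.7 r 132.1
t 13.95 pos [0.5387 0.3301 0.0429] jaw 146.0 zaxis [ 0.006  0.006 -1.   ] w 0.001 F [-0.3 -0.2  0.1] j6 -0.55
shift shares [ 0.11 -0.2  -0.25] turn shares [-0.06  0.06 -0.07]
```

Call:
play_rows(
  motion=[
    [[0.4,-0.4,-0.2,-0.06,0.06,-0.87,-1],[0.42,-0.38,0,0,0,-0.87,-1],[0.38,-0.42,0,0,0,-0.87,-1],[0.35,-0.45,0,0,0,-0.87,-1],[0,0,0,0,0,0,-1]],
  ],
)

```text
time: 14.58
tcp_pos: [0.5681, 0.3003, 0.0423]
ee_rot: [0.001, -0.312, 0.95, 0.002]
ft_force: [-0.1, 0.9, 0.2]
gripper_width: -0.002
```

```bash
python3 arc.py 20;python3 -c "
from h import *
sd=snap('side','side6.png');crop(sd,'f4.png',220,240,380,400,3.7)"
```

```text
ang 28.3 r 129.5
t 14.57 pos [0.5681 0.3003 0.0423] jaw 126.3 zaxis [ 0.001  0.005 -1.   ] w -0.002 F [-0.1  0.9  0.2] j6 -0.26
shift shares [ 0.56 -0.76 -0.22] turn shares [-0.05  0.01 -1.  ]
```

View pics/f4.png

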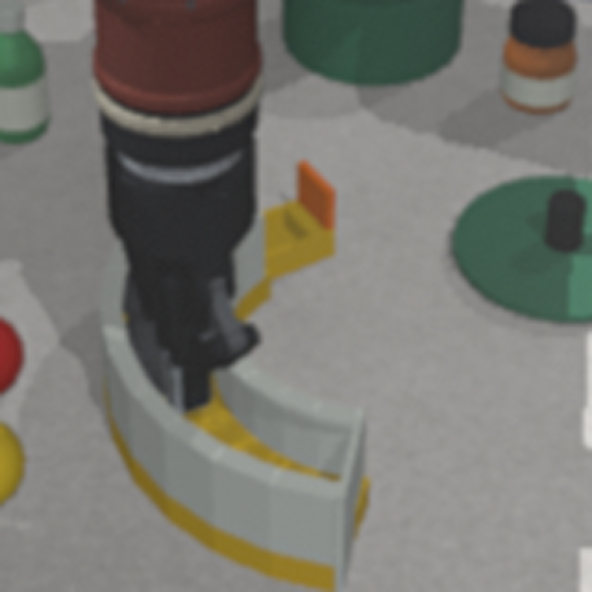

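Call:
play_rows(
  motion=[
    [[0.3,-0.42,-0.2,-0.05,0,-0.9,-1],[0.28,-0.45,0,0,0,-0.8,-1],[0.22,-0.42,0,0,0,-0.7,-1],[0.2,-0.4,0,0,0,-0.7,-1],[0,0,0,0,0,0,-1]],
  ],
)

```text
time: 15.25
tcp_pos: [0.5859, 0.2706, 0.0397]
ee_rot: [0.001, -0.167, 0.986, 0.001]
ft_force: [0.2, -0.3, -0.2]
gripper_width: 0.003
```

```bash
python3 arc.py 5;python3 -c "
from h import *
sd=snap('top','top7.png');crop(sd,'f5.png',110,160,260,280,4)"
```

```text
ang 13.0 r 129.3
t 15.25 pos [0.5859 0.2706 0.0397] jaw 109.2 zaxis [ 0.001  0.003 -1.   ] w 0.003 F [ 0.2 -0.3 -0.2] j6 -0.02
shift shares [ 0.34 -0.84 -0.09] turn shares [-0.03  0.01 -0.63]
```

View pics/f5.png

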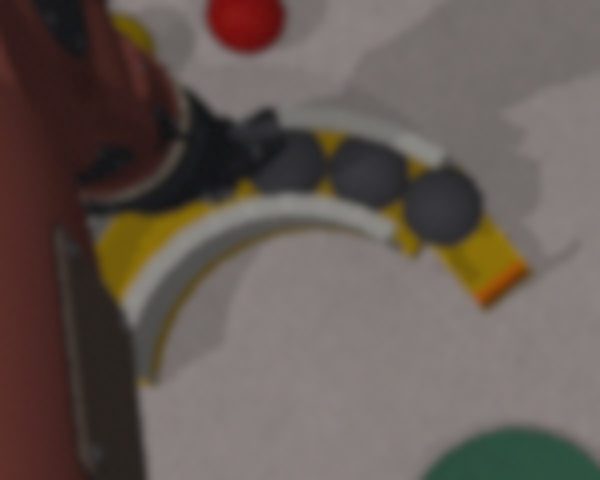

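Call:
play_rows(
  motion=[
    [[0.11,-0.27,-0.05,0,0,-0.45,-1],[0.1,-0.27,0,0,0,-0.45,-1],[0.08,-0.27,0,0,0,-0.45,-1],[0.07,-0.28,0,0,0,-0.45,-1],[0,0,0,0,0,0,-1]],
  ],
)

```text
time: 15.92
tcp_pos: [0.5927, 0.2494, 0.0388]
ee_rot: [0.001, -0.075, 0.997, 0.002]
ft_force: [0.4, 0.2, -0.8]
gripper_width: -0.0
```

```bash
python3 arc.py 0;python3 -c "
from h import *
sd=snap('top','top8.png');crop(sd,'f6.png',110,160,260,280,4)"
```

```text
ang 3.1 r 128.9
t 15.93 pos [0.5927 0.2494 0.0388] jaw 98.6 zaxis [ 0.001  0.004 -1.   ] w -0.0 F [ 0.4  0.2 -0.8] j6 0.13
shift shares [ 0.12 -0.33 -0.04] turn shares [-0.04  0.01  0.36]
```

View pics/f6.png

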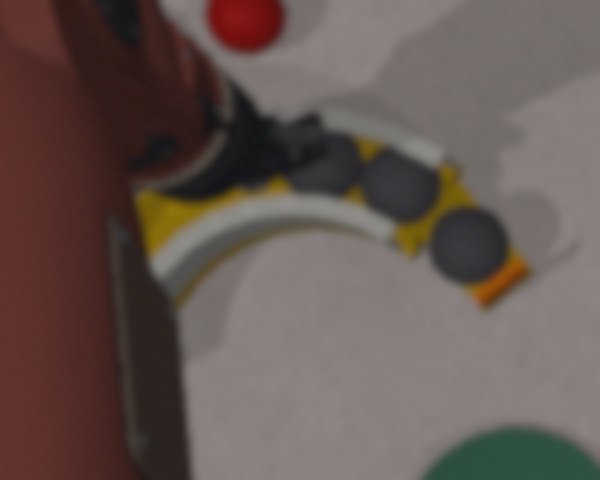

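Call:
play_rows(
  motion=[
    [[0,0.1,0.8,0,0,0,-1],[0,0,1,0,0,0,-1],[0,0,1,0,0,0,-1],[0,0,1,0,0,0,0],[0,-0.5,1,0,0,0,1]],
  ],
)

```text
time: 16.6
tcp_pos: [0.5918, 0.243, 0.1407]
ee_rot: [0.001, -0.077, 0.997, 0.002]
ft_force: [-1.0, 0.4, -0.7]
gripper_width: 0.416
```

```bash
python3 need.py .5486 .1173 .14 128.6;python3 -c "
from h import *
print(unproj('top',110+468.5/4-.5,160+245.5/4-.5,.039))
sd=snap('top','top9.png');crop(sd,'f7.png',110,160,260,280,4)
sd=snap('side','side9.png');crop(sd,'f8.png',220,240,380,400,3.7)"
```

```text
t 16.6 pos [0.5918 0.243  0.1407] jaw 98.8 zaxis [ 0.001  0.004 -1.   ] w 0.416 F [-1.   0.4 -0.7] j6 0.12
shift shares [-2.16 -6.29 -0.03] turn shares [-0.04 -0.    5.19]
[0.5482582  0.11939254 0.039     ]
```

View pics/f7.png

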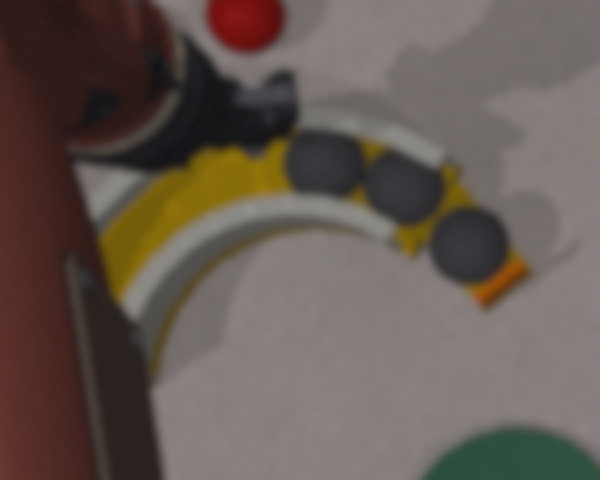

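View pics/f8.png

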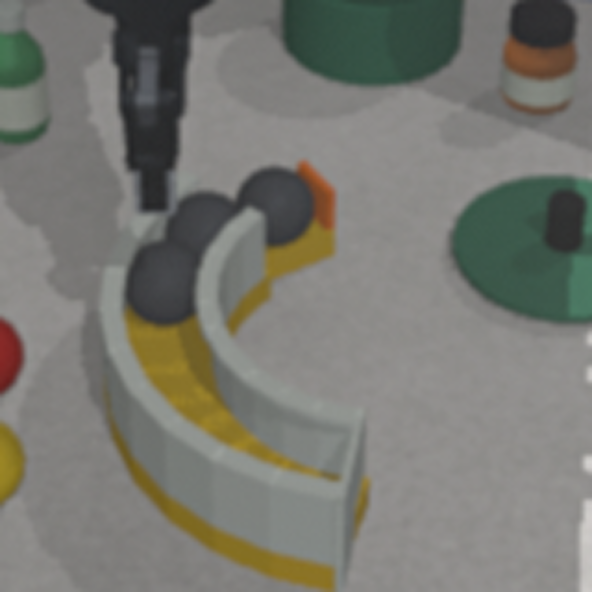

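```bash
python3 -c "
from h import *
print(unproj('side',220+275.5/3.7-.5,240+205.5/3.7-.5,.039))"
```

```text
[0.546844   0.11663952 0.039     ]
```

Call:
play_rows(
  motion=[
    [[-0.36,-1,0,0,0,1,1],[-0.36,-1,0,0,0,1,1],[-0.36,-1,0,0,0,1,1],[-0.36,-1,0,0,0,1,1],[-0.36,-1,0,0,0,1,1]],
  ],
)

```text
time: 17.32
tcp_pos: [0.5561, 0.1427, 0.1428]
ee_rot: [0.002, -0.33, 0.944, 0.003]
ft_force: [1.0, -0.8, 0.1]
gripper_width: 1.0
```

```bash
python3 need.py .5485 .1183 .1 128.6
```

```text
t 17.32 pos [0.5561 0.1427 0.1428] jaw 128.5 zaxis [ 0.002  0.008 -1.   ] w 1.0 F [ 1.  -0.8  0.1] j6 -0.55
shift shares [-0.38 -1.22 -2.14] turn shares [-0.08  0.02  0.01]
```

Call:
play_rows(
  motion=[
    [[-0.38,-0.8,0,-0.08,0,0,1],[0,-0.4,-0.7,0,0,0,1],[0,0,-1,0,0,0,1],[0,0,-0.5,0,0,0,1],[0,0,0,0,0,0,1]],
  ],
)

```text
time: 17.95
tcp_pos: [0.5477, 0.1176, 0.0958]
ee_rot: [0.001, -0.327, 0.945, -0.0]
ft_force: [-0.8, 0.2, 0.3]
gripper_width: 0.997
```

```bash
python3 need.py .548 .118 .02 128.6;python3 -c "
from h import *
sd=snap('side','side10.png');crop(sd,'g1.png',220,240,380,400,3.7)"
```

```text
t 17.95 pos [0.5477 0.1176 0.0958] jaw 128.1 zaxis [ 0.002 -0.    -1.   ] w 0.997 F [-0.8  0.2  0.3] j6 -0.58
shift shares [ 0.01  0.02 -3.79] turn shares [0.   0.02 0.08]
```

View pics/g1.png

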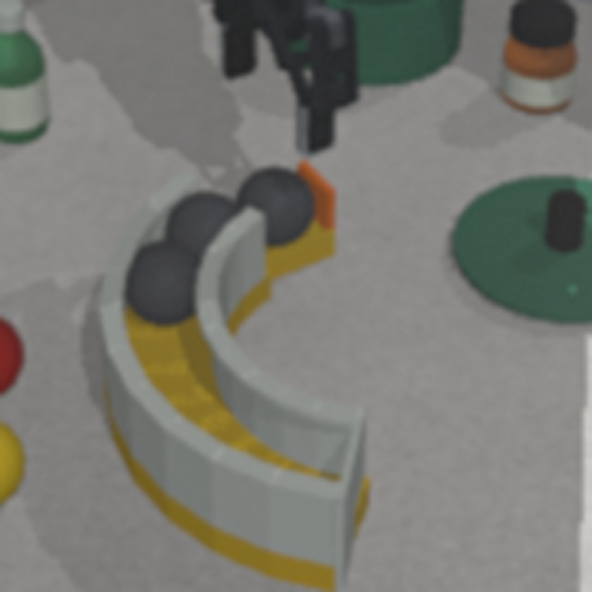

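Call:
play_rows(
  motion=[
    [[0,0,-0.9,0,0,0.08,1],[0,0,-1,0,0,0,1],[0,0,-1,0,0,0,1],[0,0,-0.6,0,0,0,1],[0,0,0,0,0,0,1]],
  ],
)

```text
time: 18.62
tcp_pos: [0.5511, 0.1188, 0.0272]
ee_rot: [0.004, -0.331, 0.944, -0.001]
ft_force: [0.0, 0.2, 0.8]
gripper_width: 0.996
```

```bash
python3 need.py .548 .118 .018 128.6;python3 -c "
from h import *
sd=snap('side','side11.png');crop(sd,'g2.png',220,240,380,400,3.7)"
```

```text
t 18.62 pos [0.5511 0.1188 0.0272] jaw 128.6 zaxis [ 0.008  0.    -1.   ] w 0.996 F [0.  0.2 0.8] j6 -0.59
shift shares [-0.15 -0.04 -0.46] turn shares [-0.    0.08 -0.  ]
```

View pics/g2.png

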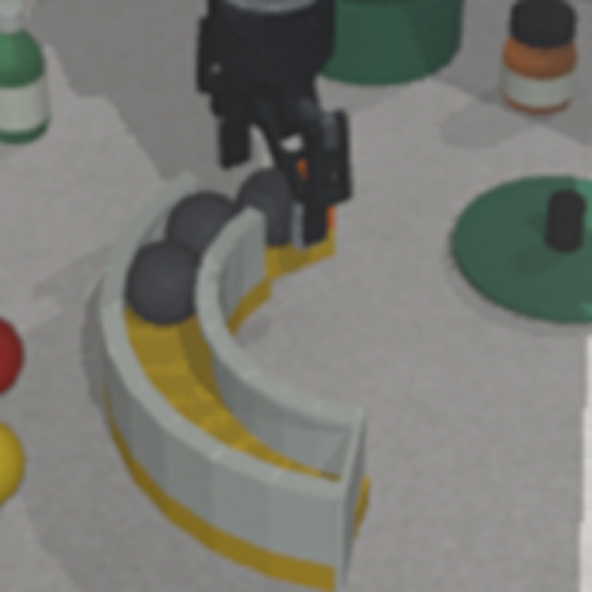

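Fingers straddle the ball, and the finger at (310,215) is clear of the frame. Down a bit and close.

Call:
play_rows(
  motion=[
    [[-0.15,-0.04,-0.5,0,0.08,0,1],[0,0,0,0,0,0,-1],[0,0,0,0,0,0,-1],[0,0,0,0,0,0,-1],[0,0,0,0,0,0,-1]],
  ],
  force=70,
)

```text
time: 19.3
tcp_pos: [0.5486, 0.1191, 0.0187]
ee_rot: [0.001, -0.331, 0.944, 0.001]
ft_force: [-0.9, 1.5, -0.7]
gripper_width: 0.556
```

```bash
python3 need.py .548 .118 .018 128.6
```

```text
t 19.3 pos [0.5486 0.1191 0.0187] jaw 128.7 zaxis [ 0.001  0.003 -1.   ] w 0.556 F [-0.9  1.5 -0.7] j6 -0.59
shift shares [-0.03 -0.06 -0.04] turn shares [-0.03  0.01 -0.01]
```

Call:
play_rows(
  motion=[
    [[0,0,0.3,0,0,0,-1],[0,0,0.6,0,0,0,-1],[0,0,0.8,0,0,0,-1],[0,0,1,0,0,0,-1],[0,0,1,0,0,0,-1]],
  ],
)

```text
time: 19.92
tcp_pos: [0.5477, 0.118, 0.0963]
ee_rot: [-0.0, -0.331, 0.944, 0.0]
ft_force: [-0.7, -0.6, -5.6]
gripper_width: 0.555
```

```bash
python3 need.py .5128 -.1066 .13 128.6;python3 -c "
from h import *
sd=snap('side','side12.png');crop(sd,'g3.png',220,240,380,400,3.7)"
```

```text
t 19.93 pos [0.5477 0.118  0.0963] jaw 128.6 zaxis [-0.001  0.001 -1.   ] w 0.555 F [-0.7 -0.6 -5.6] j6 -0.59
shift shares [ -1.75 -11.23   1.68] turn shares [-0.01 -0.01 -0.  ]
```

View pics/g3.png

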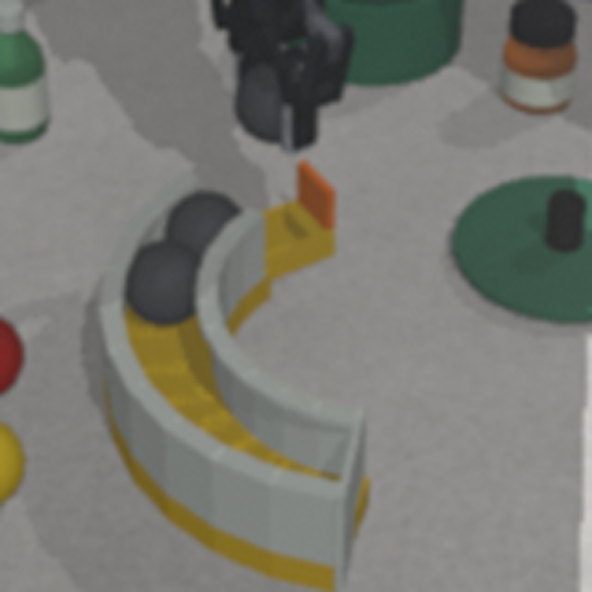

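Call:
play_rows(
  motion=[
    [[0,-0.3,0.8,0,0,0,-1],[-0.08,-0.7,0.5,0,0,0,-1],[-0.08,-1,0,0,0,0,-1],[-0.08,-1,0,0,0,0,-1],[-0.08,-1,0,0,0,0,-1]],
  ],
)

```text
time: 20.6
tcp_pos: [0.5428, 0.0348, 0.1281]
ee_rot: [0.003, -0.331, 0.944, -0.001]
ft_force: [-0.6, -0.5, -4.6]
gripper_width: 0.553
```

Call:
play_rows(
  motion=[
    [[-0.08,-1,0,0,0,0,-1],[-0.08,-1,0,0,0,0,-1],[-0.08,-1,0,0,0,0,-1],[-0.08,-1,0,0,0,0,-1],[-0.08,-1,0,0,0,0,-1]],
  ],
)

```text
time: 21.22
tcp_pos: [0.5319, -0.0721, 0.128]
ee_rot: [0.002, -0.33, 0.944, -0.001]
ft_force: [0.1, 0.3, -5.4]
gripper_width: 0.559
```

Call:
play_rows(
  motion=[
    [[-0.08,-1,0,0,0,0,-1],[-0.08,-0.8,0,0,0,0,-1],[-0.08,-0.5,0,0,0,0,-1],[0,0,0,0,0,0,-1]],
  ],
)

```text
time: 21.72
tcp_pos: [0.5253, -0.1225, 0.1279]
ee_rot: [0.001, -0.329, 0.944, -0.001]
ft_force: [-0.7, 0.4, -5.0]
gripper_width: 0.552
```

```bash
python3 need.py .528 -.124 .025 128.6
```

```text
t 21.73 pos [ 0.5253 -0.1225  0.1279] jaw 128.4 zaxis [ 0.003 -0.001 -1.   ] w 0.552 F [-0.7  0.4 -5. ] j6 -1.03
shift shares [ 0.13 -0.08 -5.15] turn shares [0.01 0.03 0.04]
```

Call:
play_rows(
  motion=[
    [[0.1,-0.08,-0.9,0,0,0,-1],[0,0,-1,0,0,0,-1],[0,0,-1,0,0,0,-1],[0,0,-1,0,0,0,-1],[0,0,-0.7,0,0,0,-1]],
  ],
)

```text
time: 22.35
tcp_pos: [0.5288, -0.1216, 0.0347]
ee_rot: [0.003, -0.33, 0.944, -0.001]
ft_force: [0.5, 0.7, -4.8]
gripper_width: 0.555
```

```bash
python3 need.py .528 -.124 .025 128.6;python3 -c "
from h import *
sd=snap('side','side13.png');crop(sd,'g4.png',260,140,400,280,4)"
```

```text
t 22.35 pos [ 0.5288 -0.1216  0.0347] jaw 128.6 zaxis [ 0.006 -0.001 -1.   ] w 0.555 F [ 0.5  0.7 -4.8] j6 -1.03
shift shares [-0.04 -0.12 -0.49] turn shares [0.01 0.06 0.01]
```

View pics/g4.png

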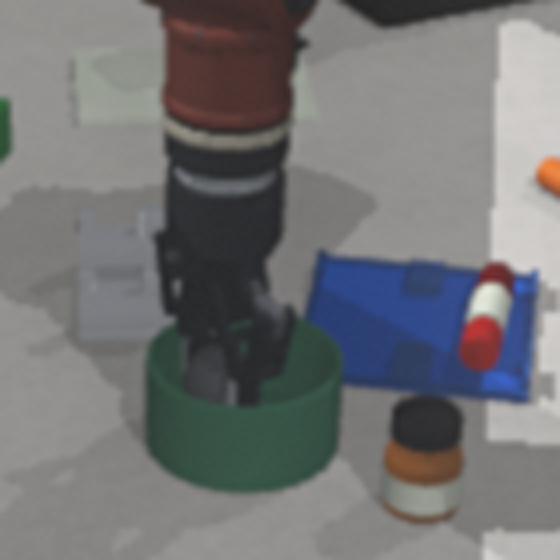

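Call:
play_rows(
  motion=[
    [[-0.04,-0.12,-0.5,0,0.05,0,-1],[0,0,-0.2,0,0,0,-1],[0,0,0,0,0,0,0.4],[0,0,0,0,0,0,0.4],[0,0,0.3,0,0,0,0.4]],
  ],
)

```text
time: 23.02
tcp_pos: [0.5292, -0.1243, 0.0267]
ee_rot: [0.001, -0.33, 0.944, -0.001]
ft_force: [-0.2, 0.3, -0.1]
gripper_width: 0.698
```

Call:
play_rows(
  motion=[
    [[0,0,0.6,0,0,0,0.4],[0,0,1,0,0,0,0.4],[0,0.3,1,0,0,0,0],[0,0.8,1,0,0,0,-1],[0.1,1,1,0,0,0,-1]],
  ],
)

```text
time: 23.65
tcp_pos: [0.5321, -0.0828, 0.126]
ee_rot: [0.003, -0.329, 0.944, -0.002]
ft_force: [0.1, -0.5, -1.2]
gripper_width: 0.086
```

```bash
python3 need.py .585 .275 .14 100;python3 -c "
from h import *
sd=snap('side','side14.png');crop(sd,'g5.png',230,170,390,370,3)"
```

```text
t 23.65 pos [ 0.5321 -0.0828  0.126 ] jaw 128.4 zaxis [ 0.006 -0.003 -1.   ] w 0.086 F [ 0.1 -0.5 -1.2] j6 -0.96
shift shares [ 2.65 17.89  0.7 ] turn shares [ 0.04  0.06 -4.97]
```

View pics/g5.png

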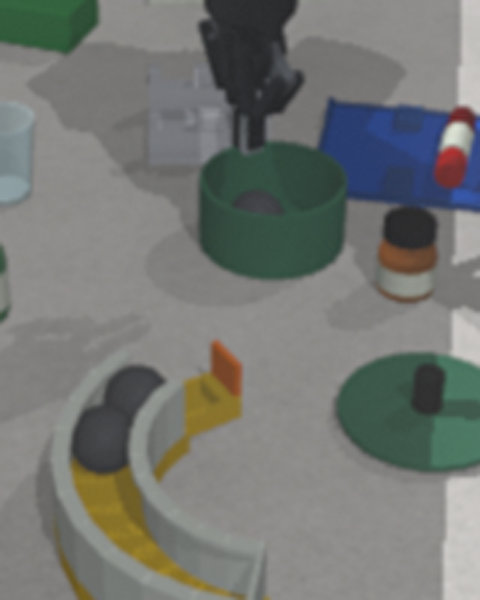

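Call:
play_rows(
  motion=[
    [[0.15,1,0,0,0,-0.15,-1],[0.15,1,0,0,0,-0.15,-1],[0.15,1,0,0,0,-0.15,-1],[0.15,1,0,0,0,-0.15,-1],[0.15,1,0,0,0,-0.15,-1]],
  ],
)

```text
time: 24.32
tcp_pos: [0.5508, 0.0202, 0.1339]
ee_rot: [0.007, -0.293, 0.956, -0.005]
ft_force: [-0.6, -0.4, -0.4]
gripper_width: 0.001
```

Call:
play_rows(
  motion=[
    [[0.15,1,0,0,0,-0.15,-1],[0.15,1,0,0,0,-0.15,-1],[0.15,1,0,0,0,-0.15,-1],[0.15,1,0,0,0,-0.15,-1],[0.15,1,0,0,0,-0.15,-1]],
  ],
)

```text
time: 24.95
tcp_pos: [0.5672, 0.1226, 0.1377]
ee_rot: [0.009, -0.256, 0.967, -0.006]
ft_force: [-0.3, -0.1, 0.2]
gripper_width: -0.003
```

Call:
play_rows(
  motion=[
    [[0.15,1,0,0,0,-0.15,-1],[0.15,1,0,0,0,-0.15,-1],[0.15,1,0,0,0,-0.15,-1],[0.15,1,0,0,0,-0.15,-1],[0.15,0.9,0,0,0,-0.15,-1]],
  ],
)

```text
time: 25.58
tcp_pos: [0.5837, 0.2231, 0.1415]
ee_rot: [0.011, -0.218, 0.976, -0.007]
ft_force: [0.8, -0.9, -0.9]
gripper_width: -0.002
```

Call:
play_rows(
  motion=[
    [[0.15,0.8,0,0,0,-0.15,-1],[0.15,0.8,0,0,0,-0.15,-1],[0.05,0,-0.5,0,0,0,-1],[0,0,0,0,0,0,-1]],
  ],
)

```text
time: 26.08
tcp_pos: [0.5913, 0.2561, 0.1328]
ee_rot: [0.012, -0.204, 0.979, -0.007]
ft_force: [0.6, 0.1, -0.2]
gripper_width: 0.0
```

```bash
python3 arc.py 12;python3 -c "
from h import *
p=np.array([.46745,.21887])
for u,v in((324.5,163.5),(405.5,187.5)):
    r=unproj('top',110+u/4-.5,160+v/4-.5,.045)[:2]-p;print(np.hypot(*r),np.rad2deg(np.arctan2(r[1],r[0])-.18527))
sd=snap('top','top15.png');crop(sd,'g6.png',110,160,260,280,4)"
```

```text
ang 6.1 r 129.3
t 26.07 pos [0.5913 0.2561 0.1328] jaw 113.5 zaxis [ 0.026 -0.009 -1.   ] w 0.0 F [ 0.6  0.1 -0.2] j6 -0.11
shift shares [-0.19  0.64 -4.74] turn shares [ 0.09  0.26 -0.16]
0.13198259824763475 -16.274970549085584
0.13160451733497194 -38.81178680821499
```

View pics/g6.png

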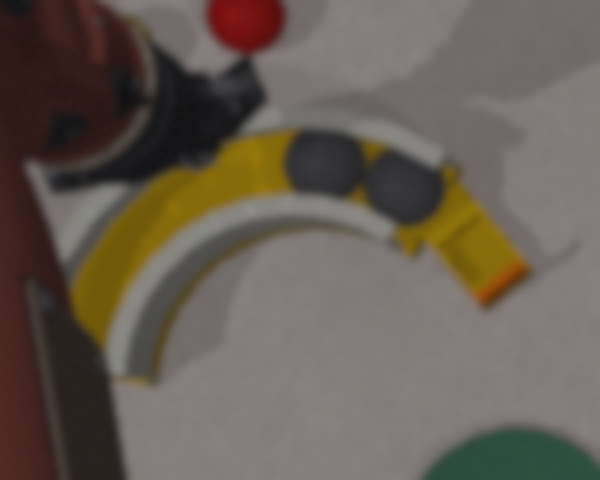

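Call:
play_rows(
  motion=[
    [[-0.15,0.5,-0.5,0.09,0.26,-0.16,-1],[0,0,-0.7,0,0,0,-1],[0,0,-0.7,0,0,0,-1],[0,0,0,0,0,0,-1]],
  ],
)

```text
time: 26.62
tcp_pos: [0.5879, 0.2654, 0.0921]
ee_rot: [-0.001, -0.195, 0.981, 0.0]
ft_force: [-0.1, -0.7, 0.2]
gripper_width: -0.0
```

```bash
python3 arc.py 10
```

```text
ang 10.5 r 129.1
t 26.62 pos [0.5879 0.2654 0.0921] jaw 112.5 zaxis [-0.002 -0.    -1.   ] w -0.0 F [-0.1 -0.7  0.2] j6 -0.08
shift shares [ 0.06 -0.04 -2.7 ] turn shares [ 0.   -0.02 -0.33]
```

Call:
play_rows(
  motion=[
    [[0.05,0,-0.9,0,0,0,-1],[0,0,-1,0,0,0,-1],[0,0,-0.9,0,0,0,-1],[0,0,0,0,0,0,-1]],
  ],
)

```text
time: 27.12
tcp_pos: [0.5887, 0.2651, 0.0321]
ee_rot: [-0.001, -0.195, 0.981, 0.0]
ft_force: [-0.9, 0.2, -0.2]
gripper_width: -0.001
```

```bash
python3 arc.py 5
```

```text
ang 10.2 r 129.7
t 27.12 pos [0.5887 0.2651 0.0321] jaw 112.5 zaxis [-0.002 -0.    -1.   ] w -0.001 F [-0.9  0.2 -0.2] j6 -0.08
shift shares [ 0.2  -0.56  0.29] turn shares [ 0.   -0.02 -1.2 ]
```

Call:
play_rows(
  motion=[
    [[0.18,-0.53,0.25,0,0,-1,-1],[0.12,-0.5,0,0,0,-0.9,-1],[0.05,-0.3,0,0,0,-0.5,-1],[0.03,-0.3,0,0,0,-0.5,-1],[0.01,-0.3,0,0,0,-0.5,-1]],
  ],
)

```text
time: 27.75
tcp_pos: [0.5985, 0.2272, 0.0399]
ee_rot: [0.001, -0.022, 1.0, 0.002]
ft_force: [0.6, 1.4, 0.9]
gripper_width: -0.0
```

Call:
play_rows(
  motion=[
    [[0,-0.3,0,0,0,-0.45,-1],[-0.01,-0.3,0,0,0,-0.45,-1],[0,0,0,0,0,0,-1]],
  ],
)

```text
time: 28.12
tcp_pos: [0.5992, 0.2146, 0.0412]
ee_rot: [0.002, 0.026, 1.0, 0.002]
ft_force: [0.2, 0.1, 1.0]
gripper_width: -0.004
```

```bash
python3 arc.py -20;python3 -c "
from h import *
sd=snap('top','top16.png');crop(sd,'g7.png',110,160,260,280,4)"
```

```text
ang -12.5 r 131.8
t 28.12 pos [0.5992 0.2146 0.0412] jaw 87.0 zaxis [ 0.005  0.004 -1.   ] w -0.004 F [0.2 0.1 1. ] j6 0.28
shift shares [-0.18 -0.85 -0.16] turn shares [-0.03  0.05 -1.12]
```

View pics/g7.png

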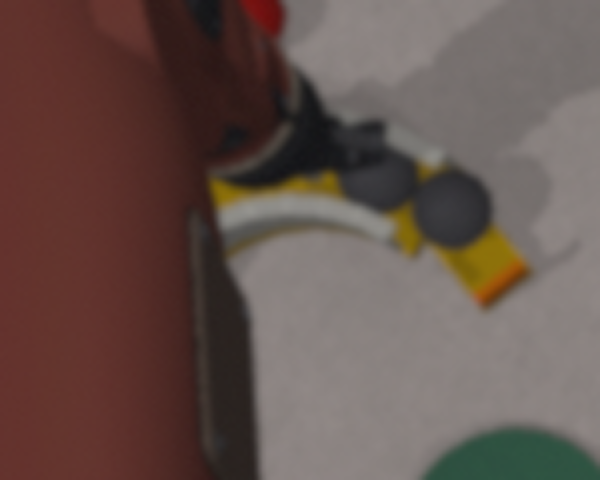

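Call:
play_rows(
  motion=[
    [[-0.06,-0.28,-0.1,0,0.04,-0.4,-1],[-0.05,-0.28,0,0,0,-0.4,-1],[-0.06,-0.28,0,0,0,-0.4,-1],[0,0,0,0,0,0,-1],[0,0,0,0,0,0,-1]],
  ],
)

```text
time: 28.8
tcp_pos: [0.5953, 0.1968, 0.0387]
ee_rot: [-0.0, 0.09, 0.996, 0.002]
ft_force: [0.1, 0.5, -0.5]
gripper_width: -0.001
```

```bash
python3 arc.py -22;python3 -c "
from h import *
sd=snap('top','top17.png');crop(sd,'g8.png',110,160,260,280,4)"
```

```text
ang -20.4 r 129.7
t 28.8 pos [0.5953 0.1968 0.0387] jaw 79.7 zaxis [ 0.     0.003 -1.   ] w -0.001 F [ 0.1  0.5 -0.5] j6 0.38
shift shares [-0.02 -0.18 -0.04] turn shares [-0.03  0.   -0.19]
```

View pics/g8.png

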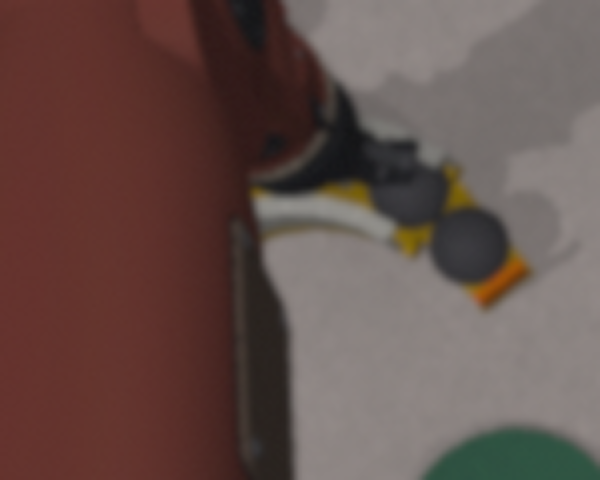

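Call:
play_rows(
  motion=[
    [[0,0.15,0.8,0,0,0,-1],[0,0,1,0,0,0,-1],[0,0,1,0,0,0,-1],[0,0,1,0,0,0.5,0],[-0.2,-0.2,1,0,0,1,1]],
  ],
)

```text
time: 29.48
tcp_pos: [0.5909, 0.1974, 0.1408]
ee_rot: [0.0, 0.012, 1.0, 0.002]
ft_force: [-0.2, 0.4, 0.3]
gripper_width: 0.418
```

Call:
play_rows(
  motion=[
    [[-0.4,-0.75,0,0,0,1,1],[-0.4,-0.75,0,0,0,1,1],[-0.4,-0.75,0,0,0,1,1],[-0.4,-0.75,0,0,0,1,1],[-0.4,-0.75,0,0,0,1,1]],
  ],
)

```text
time: 30.1
tcp_pos: [0.5528, 0.1233, 0.1495]
ee_rot: [0.005, -0.246, 0.969, 0.002]
ft_force: [0.2, 0.3, -0.7]
gripper_width: 0.995
```

```bash
python3 need.py .548 .118 .02 128.6
```

```text
t 30.1 pos [0.5528 0.1233 0.1495] jaw 118.5 zaxis [ 0.008  0.007 -1.   ] w 0.995 F [ 0.2  0.3 -0.7] j6 -0.41
shift shares [-0.24 -0.26 -6.48] turn shares [-0.08  0.07  1.76]
```

Call:
play_rows(
  motion=[
    [[-0.24,-0.26,-0.8,-0.08,0.07,0.9,1],[0,0,-0.9,0,0,0.8,1],[0,0,-0.9,0,0,0,1],[0,0,-0.5,0,0,0,1],[0,0,0,0,0,0,1]],
  ],
)

```text
time: 30.72
tcp_pos: [0.5499, 0.1182, 0.0922]
ee_rot: [0.004, -0.331, 0.944, -0.001]
ft_force: [-0.1, 0.6, -0.1]
gripper_width: 1.002
```

```bash
python3 need.py .548 .118 .02 128.6;python3 -c "
from h import *
sd=snap('side','side18.png');crop(sd,'g9.png',220,240,380,400,3.7)"
```

```text
t 30.73 pos [0.5499 0.1182 0.0922] jaw 128.7 zaxis [ 0.008  0.    -1.   ] w 1.002 F [-0.1  0.6 -0.1] j6 -0.59
shift shares [-0.1  -0.01 -3.61] turn shares [-0.    0.08 -0.01]
```

View pics/g9.png

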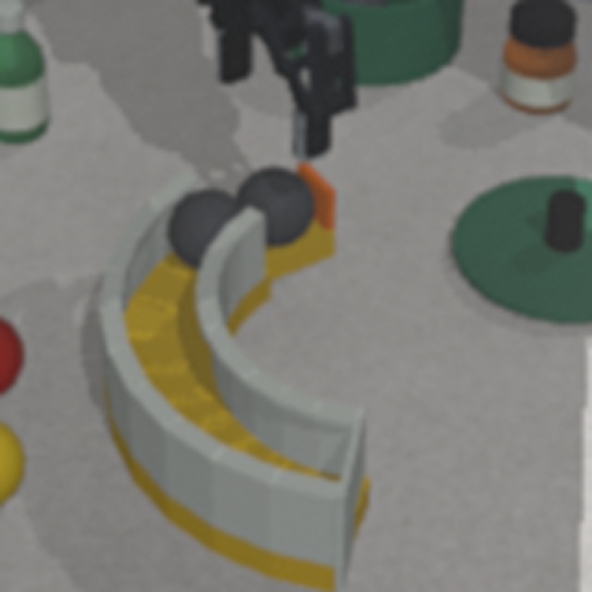

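Call:
play_rows(
  motion=[
    [[-0.1,0,-0.9,0,0.08,0,1],[0,0,-1,0,0,0,1],[-0.05,0,-1,0,0,0,1],[0,0,-0.7,0,0.03,0,1],[0,0,0,0,0,0,1]],
  ],
)

```text
time: 31.4
tcp_pos: [0.5477, 0.1185, 0.0176]
ee_rot: [-0.001, -0.331, 0.944, 0.001]
ft_force: [-0.5, 0.7, 0.6]
gripper_width: 0.999
```

```bash
python3 need.py .548 .118 .018 128.6
```

```text
t 31.4 pos [0.5477 0.1185 0.0176] jaw 128.7 zaxis [-0.002  0.    -1.   ] w 0.999 F [-0.5  0.7  0.6] j6 -0.59
shift shares [ 0.02 -0.03  0.02] turn shares [-0.   -0.02 -0.01]
```

Call:
play_rows(
  motion=[
    [[0,0,0,0,0,0,-1],[0,0,0,0,0,0,-1],[0,0,0,0,0,0,-1],[0,0,0,0,0,0,-1],[0,0,0.3,0,0,0,-1]],
  ],
  force=70,
)

```text
time: 32.02
tcp_pos: [0.5477, 0.1189, 0.0248]
ee_rot: [-0.001, -0.331, 0.944, 0.001]
ft_force: [0.2, -0.2, -4.9]
gripper_width: 0.556
```

Call:
play_rows(
  motion=[
    [[0,0,0.6,0,0,0,-1],[0,0,0.8,0,0,0,-1],[0,0,1,0,0,0,-1],[0,0,1,0,0,0,-1],[0,-0.3,1,0,0,0,-1]],
  ],
)

```text
time: 32.65
tcp_pos: [0.5474, 0.1125, 0.1186]
ee_rot: [-0.001, -0.331, 0.944, 0.0]
ft_force: [0.5, 0.0, -4.7]
gripper_width: 0.554
```

```bash
python3 need.py .494 -.129 .13 68.6;python3 -c "
from h import *
sd=snap('side','side19.png');crop(sd,'g10.png',220,180,380,340,3.7)
sd=snap('top','top19.png');crop(sd,'g11.png',290,190,380,280,6)"
```

```text
t 32.65 pos [0.5474 0.1125 0.1186] jaw 128.7 zaxis [-0.002  0.    -1.   ] w 0.554 F [ 0.5  0.  -4.7] j6 -0.6
shift shares [ -2.67 -12.07   0.57] turn shares [-1.000e-02 -2.000e-02 -1.049e+01]
```

View pics/g10.png

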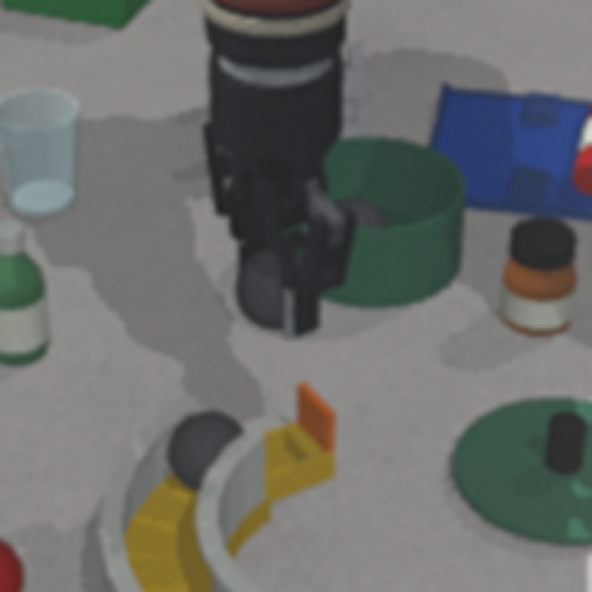

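View pics/g11.png

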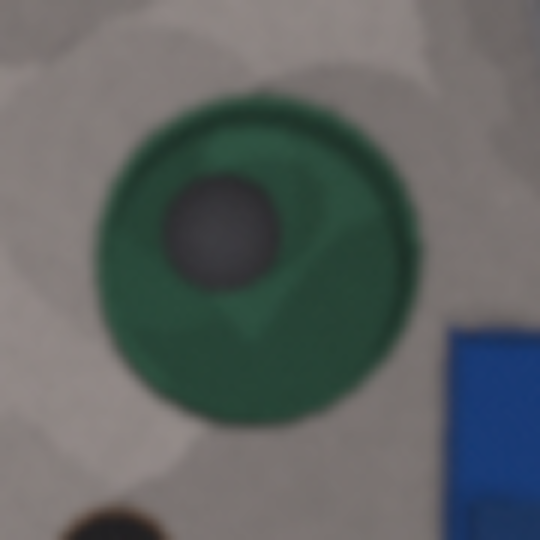

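```bash
python3 -c "
from h import *
print(unproj('top',290+222.5/6-.5,190+232.5/6-.5,.031),unproj('top',290+259.5/6-.5,190+262.5/6-.5,.066))"
```

```text
[ 0.5279793  -0.12401067  0.031     ] [ 0.5116745  -0.13718314  0.066     ]
```

Call:
play_rows(
  motion=[
    [[-0.2,-0.95,0,0,0,0,-1],[-0.2,-0.95,0,0,0,0,-1],[-0.2,-0.95,0,0,0,0,-1],[-0.2,-0.95,0,0,0,0,-1],[-0.2,-0.95,0,0,0,0,-1]],
  ],
)

```text
time: 33.38
tcp_pos: [0.5255, 0.0114, 0.1176]
ee_rot: [-0.001, -0.331, 0.944, 0.0]
ft_force: [-0.0, -0.4, -4.6]
gripper_width: 0.56
```

Call:
play_rows(
  motion=[
    [[-0.2,-0.95,0,0,0,0,-1],[-0.2,-0.95,0,0,0,0,-1],[-0.2,-0.95,0,0,0,0,-1],[-0.2,-0.95,0,0,0,0,-1],[-0.2,-0.95,0,0,0,0,-1]],
  ],
)

```text
time: 34.0
tcp_pos: [0.4994, -0.0913, 0.1144]
ee_rot: [-0.004, -0.329, 0.944, 0.002]
ft_force: [-0.0, -0.1, -3.8]
gripper_width: 0.556
```

Call:
play_rows(
  motion=[
    [[-0.2,-0.95,0,0,0,0,-1],[-0.2,-0.9,0,0,0,0,-1],[-0.2,-0.5,0,0,0,0,-1],[0,0,0,0,0,0,-1]],
  ],
)

```text
time: 34.5
tcp_pos: [0.4828, -0.1432, 0.1123]
ee_rot: [-0.006, -0.326, 0.945, 0.003]
ft_force: [-0.2, -0.6, -5.4]
gripper_width: 0.553
```

```bash
python3 need.py .490 -.1545 .016 128.6
```

```text
t 34.5 pos [ 0.4828 -0.1432  0.1123] jaw 128.1 zaxis [-0.013  0.002 -1.   ] w 0.553 F [-0.2 -0.6 -5.4] j6 -1.1
shift shares [ 0.36 -0.56 -4.82] turn shares [-0.02 -0.13  0.09]
```

Call:
play_rows(
  motion=[
    [[0.36,-0.56,-0.5,-0.02,-0.13,0.09,-1],[0,0,-0.8,0,0,0,-1],[0,0,-0.8,0,0,0,-1],[0,0,0,0,0,0,-1]],
  ],
)

```text
time: 35.0
tcp_pos: [0.4916, -0.1549, 0.0674]
ee_rot: [0.001, -0.332, 0.943, -0.001]
ft_force: [0.8, -0.1, -4.0]
gripper_width: 0.556
```

```bash
python3 need.py .490 -.1545 .016 128.6
```

```text
t 35.0 pos [ 0.4916 -0.1549  0.0674] jaw 128.8 zaxis [ 0.003 -0.001 -1.   ] w 0.556 F [ 0.8 -0.1 -4. ] j6 -1.13
shift shares [-0.08  0.02 -2.57] turn shares [ 0.01  0.03 -0.04]
```

Call:
play_rows(
  motion=[
    [[-0.08,0,-0.7,0,0.03,0,-1],[-0.03,0,-0.8,0,0,0,-1],[0,0,-0.6,0,0,0,-1],[0,0,-0.3,0,0,0,-1],[0,0,0,0,0,0,-1]],
  ],
)

```text
time: 35.62
tcp_pos: [0.4911, -0.1554, 0.0187]
ee_rot: [0.001, -0.333, 0.943, -0.001]
ft_force: [-3.0, 1.8, 4.9]
gripper_width: 0.557
```

```bash
python3 need.py .490 -.1545 .016 128.6;python3 -c "
from h import *
sd=snap('side','side20.png');crop(sd,'g12.png',260,160,400,280,4)"
```

```text
t 35.62 pos [ 0.4911 -0.1554  0.0187] jaw 128.9 zaxis [ 0.003 -0.002 -1.   ] w 0.557 F [-3.   1.8  4.9] j6 -1.13
shift shares [-0.05  0.04 -0.14] turn shares [ 0.02  0.03 -0.05]
```

View pics/g12.png

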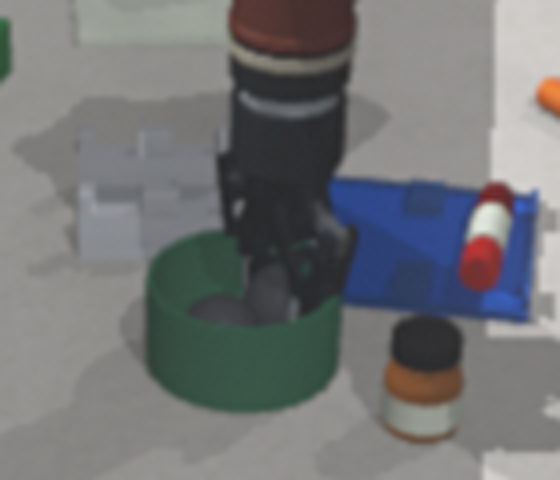

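Call:
play_rows(
  motion=[
    [[0.1,0.15,0.15,0,0,0,-1],[0.2,0.17,0,0,0,0,-1],[0.2,0.15,0,0,0,0,-1],[0,0,0,0,0,0,-1]],
  ],
)

```text
time: 36.17
tcp_pos: [0.5025, -0.1453, 0.022]
ee_rot: [0.002, -0.333, 0.943, -0.002]
ft_force: [-0.0, 0.4, -5.4]
gripper_width: 0.555
```

```bash
python3 need.py .501 -.1457 .018 128.6
```

```text
t 36.17 pos [ 0.5025 -0.1453  0.022 ] jaw 128.9 zaxis [ 0.004 -0.002 -1.   ] w 0.555 F [-0.   0.4 -5.4] j6 -1.1
shift shares [-0.08 -0.02 -0.2 ] turn shares [ 0.02  0.04 -0.06]
```

Call:
play_rows(
  motion=[
    [[0,0,0.8,0,0,0,-1],[0,0,1,0,0,0,-1],[0,0,0.9,0,0,-0.5,-1],[-0.1,0.1,0.3,0,0,-1,-1],[-0.1,0.1,0,0,0,-1,-1]],
  ],
)

```text
time: 36.8
tcp_pos: [0.4978, -0.1407, 0.0829]
ee_rot: [0.001, -0.21, 0.978, -0.001]
ft_force: [-0.6, 0.4, -5.0]
gripper_width: 0.56
```

Call:
play_rows(
  motion=[
    [[-0.1,0.1,0,0,0,-1,-1],[-0.1,0.1,0,0,0,-1,-1],[-0.1,0.1,0,0,0,-1,-1],[-0.1,0.1,0,0,0,-1,-1],[-0.1,0.1,0,0,0,-1,-1]],
  ],
)

```text
time: 37.42
tcp_pos: [0.4869, -0.1302, 0.0823]
ee_rot: [0.0, 0.047, 0.999, -0.001]
ft_force: [-0.5, -0.3, -5.4]
gripper_width: 0.556
```

```bash
python3 need.py .4876 -.128 .018 70;python3 -c "
from h import *
sd=snap('side','side21.png');crop(sd,'g13.png',260,160,400,280,4)"
```

```text
t 37.42 pos [ 0.4869 -0.1302  0.0823] jaw 84.6 zaxis [-0.    -0.002 -1.   ] w 0.556 F [-0.5 -0.3 -5.4] j6 -0.31
shift shares [ 0.03  0.11 -3.22] turn shares [ 0.02 -0.   -2.55]
```

View pics/g13.png

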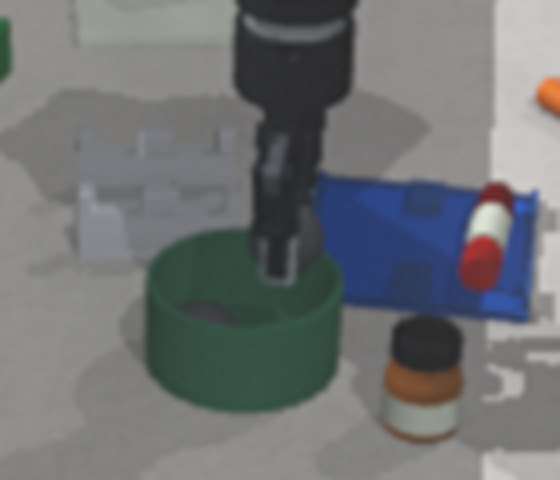

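Call:
play_rows(
  motion=[
    [[0,0.1,0,0,0,-1,-1],[0,0,0,0,0,-1,-1],[0,0,-0.7,0,0,-0.5,-1],[0,0,-0.9,0,0,0,-1],[0,0,-0.7,0,0,0,-1]],
  ],
)

```text
time: 38.1
tcp_pos: [0.4875, -0.1282, 0.0357]
ee_rot: [0.001, 0.173, 0.985, -0.001]
ft_force: [0.5, 0.3, -4.5]
gripper_width: 0.555
```

```bash
python3 need.py .4876 -.128 .022 70
```

```text
t 38.1 pos [ 0.4875 -0.1282  0.0357] jaw 70.0 zaxis [ 0.001 -0.003 -1.   ] w 0.555 F [ 0.5  0.3 -4.5] j6 -0.05
shift shares [ 0.01  0.01 -0.68] turn shares [ 0.03  0.01 -0.01]
```

Call:
play_rows(
  motion=[
    [[0,0,-0.6,0,0,0,-1],[0,0,-0.2,0,0,0,-1],[0,0,0,0,0,0,0.35],[0,0,0,0,0,0,0.35],[0,0,0.4,0,0,0,0.35]],
  ],
)

```text
time: 38.72
tcp_pos: [0.4897, -0.128, 0.028]
ee_rot: [0.002, 0.172, 0.985, -0.001]
ft_force: [0.6, -0.1, -0.3]
gripper_width: 0.676
```

Call:
play_rows(
  motion=[
    [[0,0,0.7,0,0,0,0.35],[0,0,1,0,0,0,0.35],[0,0.3,1,0,0,0,0],[0.1,0.8,1,0,0,0,-1],[0.2,1,1,0,0,0,-1]],
  ],
)

```text
time: 39.35
tcp_pos: [0.4961, -0.0871, 0.1295]
ee_rot: [0.004, 0.173, 0.985, -0.001]
ft_force: [0.7, 0.0, 0.0]
gripper_width: 0.079
```

```bash
python3 need.py .595 .24 .14 78;python3 -c "
from h import *
sd=snap('side','side22.png');crop(sd,'g14.png',230,170,390,370,3)"
```

```text
t 39.35 pos [ 0.4961 -0.0871  0.1295] jaw 70.0 zaxis [ 0.007 -0.004 -1.   ] w 0.079 F [0.7 0.  0. ] j6 0.03
shift shares [ 4.94 16.35  0.53] turn shares [0.04 0.07 1.39]
```

View pics/g14.png

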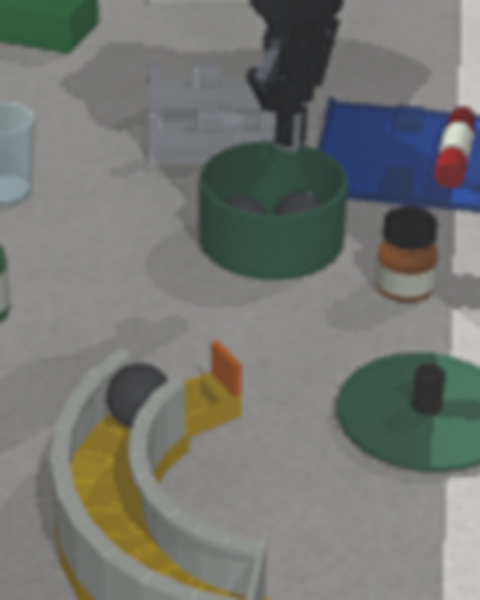

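Call:
play_rows(
  motion=[
    [[0.33,1,0,0,0,0.2,-1],[0.33,1,0,0,0,0.2,-1],[0.33,1,0,0,0,0.2,-1],[0.33,1,0,0,0,0.2,-1],[0.33,1,0,0,0,0.2,-1]],
  ],
)

```text
time: 40.02
tcp_pos: [0.5328, 0.0152, 0.1374]
ee_rot: [0.009, 0.122, 0.992, -0.002]
ft_force: [0.2, -0.4, 0.0]
gripper_width: -0.003
```

Call:
play_rows(
  motion=[
    [[0.33,1,0,0,0,0.2,-1],[0.33,1,0,0,0,0.2,-1],[0.33,1,0,0,0,0.2,-1],[0.33,1,0,0,0,0.2,-1],[0.33,1,0,0,0,0.2,-1]],
  ],
)

```text
time: 40.65
tcp_pos: [0.5676, 0.1175, 0.1408]
ee_rot: [0.011, 0.071, 0.997, -0.002]
ft_force: [-0.2, -0.2, 1.0]
gripper_width: 0.002
```

Call:
play_rows(
  motion=[
    [[0.33,1,0,0,0,0.2,-1],[0.33,1,0,0,0,0.2,-1],[0.33,1,0,0,0,0.2,-1],[0.33,0.9,0,0,0,0.2,-1],[0,0,0,0,0,0,-1]],
  ],
)

```text
time: 41.28
tcp_pos: [0.596, 0.2028, 0.1405]
ee_rot: [0.011, 0.027, 1.0, -0.001]
ft_force: [0.1, 0.1, -0.9]
gripper_width: -0.002
```

```bash
python3 arc.py -12;python3 -c "
from h import *
sd=snap('top','top23.png');crop(sd,'g15.png',110,160,260,280,4);crop(sd,'g16.png',290,190,380,280,6)"
```

```text
ang -17.7 r 129.6
t 41.27 pos [0.596  0.2028 0.1405] jaw 86.9 zaxis [ 0.022 -0.003 -1.   ] w -0.002 F [ 0.1  0.1 -0.9] j6 0.27
shift shares [ 0.07  0.65 -5.13] turn shares [0.03 0.22 0.29]
```

View pics/g15.png

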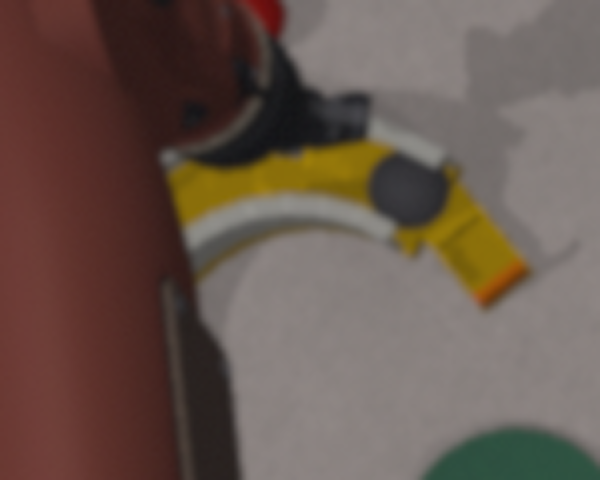

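View pics/g16.png

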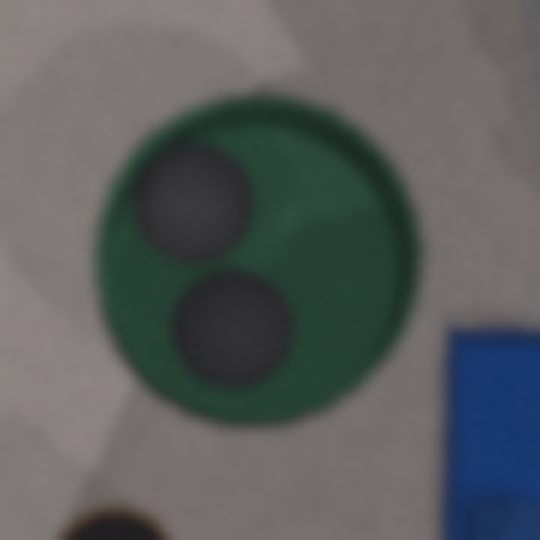

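Call:
play_rows(
  motion=[
    [[0.05,0.6,-0.4,0.03,0.22,0.25,-1],[0,0,-0.8,0,0,0,-1],[0,0,-0.9,0,0,0,-1],[0,0,0,0,0,0,-1]],
  ],
)

```text
time: 41.82
tcp_pos: [0.5956, 0.2135, 0.0944]
ee_rot: [-0.002, 0.015, 1.0, -0.0]
ft_force: [0.3, 0.3, 0.4]
gripper_width: -0.003
```

```bash
python3 arc.py -12;python3 -c "
from h import *
for u,v in((193,202),(233,328)): print((unproj('top',290+(u+.5)/6-.5,190+(v+.5)/6-.5,.031)-[.512,-.137,0])*1000)"
```

```text
ang -13.0 r 128.3
t 41.83 pos [0.5956 0.2135 0.0944] jaw 88.3 zaxis [-0.005 -0.001 -1.   ] w -0.003 F [0.3 0.3 0.4] j6 0.26
shift shares [ 0.09  0.11 -2.82] turn shares [ 0.01 -0.05  0.05]
[28.48338109 24.6480053  31.        ]
[-23.45307596   9.15975364  31.        ]
```

Call:
play_rows(
  motion=[
    [[0.08,0.1,-0.8,0,-0.05,0,-1],[0,0,-1,0,0,0,-1],[0,0,-0.9,0,0,0,-1],[0,0,0,0,0,0,-1]],
  ],
)

```text
time: 42.32
tcp_pos: [0.5977, 0.2144, 0.0396]
ee_rot: [0.001, 0.015, 1.0, -0.0]
ft_force: [-0.1, -0.0, 1.1]
gripper_width: 0.001
```

```bash
python3 arc.py -20
```

```text
ang -12.6 r 130.3
t 42.33 pos [0.5977 0.2144 0.0396] jaw 88.2 zaxis [ 0.001 -0.001 -1.   ] w 0.001 F [-0.1 -0.   1.1] j6 0.26
shift shares [-0.1  -0.84 -0.08] turn shares [ 0.01  0.01 -1.33]
```

Call:
play_rows(
  motion=[
    [[-0.01,-0.42,0,0,0,-0.7,-1],[-0.05,-0.42,0,0,0,-0.7,-1],[-0.06,-0.28,0,0,0,-0.45,-1],[-0.07,-0.28,0,0,0,-0.45,-1],[-0.08,-0.28,0,0,0,-0.45,-1]],
  ],
)

```text
time: 42.95
tcp_pos: [0.5953, 0.1802, 0.0454]
ee_rot: [0.004, 0.157, 0.988, 0.0]
ft_force: [-0.0, 0.7, 0.7]
gripper_width: -0.0
```

Call:
play_rows(
  motion=[
    [[-0.09,-0.27,0,0,0,-0.45,-1],[-0.1,-0.27,0,0,0,-0.45,-1],[0,0,0,0,0,0,-1]],
  ],
)

```text
time: 43.32
tcp_pos: [0.5935, 0.1688, 0.0492]
ee_rot: [0.006, 0.203, 0.979, 0.001]
ft_force: [-0.8, -0.3, -0.3]
gripper_width: 0.002
```

```bash
python3 arc.py -40;python3 -c "
from h import *
sd=snap('top','top24.png');crop(sd,'g17.png',110,160,260,280,4)"
```

```text
ang -32.3 r 135.6
t 43.33 pos [0.5935 0.1688 0.0492] jaw 66.6 zaxis [ 0.012  0.    -1.   ] w 0.002 F [-0.8 -0.3 -0.3] j6 0.57
shift shares [-0.64 -0.69 -0.56] turn shares [ 0.01  0.12 -1.04]
```

View pics/g17.png

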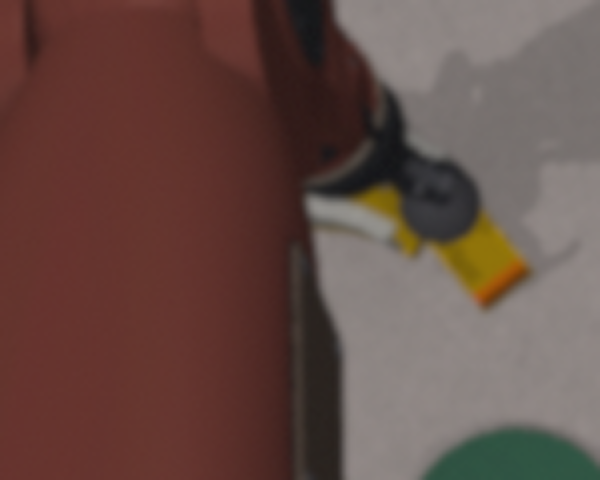

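Call:
play_rows(
  motion=[
    [[-0.25,0.15,-0.25,0,0.1,0,-1],[-0.1,0,-0.3,0,0,0,-1],[0,0,0,0,0,0,-1]],
  ],
)

```text
time: 43.75
tcp_pos: [0.5863, 0.1728, 0.0378]
ee_rot: [0.001, 0.202, 0.979, 0.0]
ft_force: [-0.2, -0.3, 1.4]
gripper_width: 0.001
```

```bash
python3 arc.py -37;python3 -c "
from h import *
sd=snap('top','top25.png');crop(sd,'g18.png',110,160,260,280,4)"
```

```text
ang -31.8 r 127.5
t 43.75 pos [0.5863 0.1728 0.0378] jaw 66.7 zaxis [ 0.002  0.    -1.   ] w 0.001 F [-0.2 -0.3  1.4] j6 0.57
shift shares [-0.12 -0.58  0.01] turn shares [-0.    0.02 -0.54]
```

View pics/g18.png

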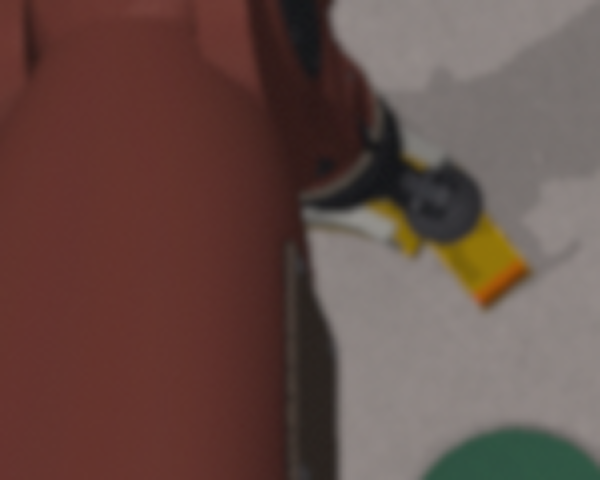

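Call:
play_rows(
  motion=[
    [[-0.05,-0.27,0,0,0,-0.45,-1],[-0.1,-0.27,0,0,0,-0.45,-1],[-0.14,-0.26,-0.05,0,0,-0.45,-1],[-0.16,-0.25,-0.05,0,0,-0.4,-1],[0,0,0,0,0,0,-1]],
  ],
)

```text
time: 44.42
tcp_pos: [0.5777, 0.1503, 0.0364]
ee_rot: [0.001, 0.293, 0.956, 0.0]
ft_force: [-0.8, 0.4, 0.0]
gripper_width: 0.002
```

```bash
python3 arc.py -44;python3 -c "
from h import *
sd=snap('top','top26.png');crop(sd,'g19.png',110,160,260,280,4)"
```

```text
ang -42.5 r 129.9
t 44.42 pos [0.5777 0.1503 0.0364] jaw 56.0 zaxis [ 0.003  0.    -1.   ] w 0.002 F [-0.8  0.4  0. ] j6 0.73
shift shares [-0.09 -0.15  0.08] turn shares [-0.    0.03  0.12]
```

View pics/g19.png

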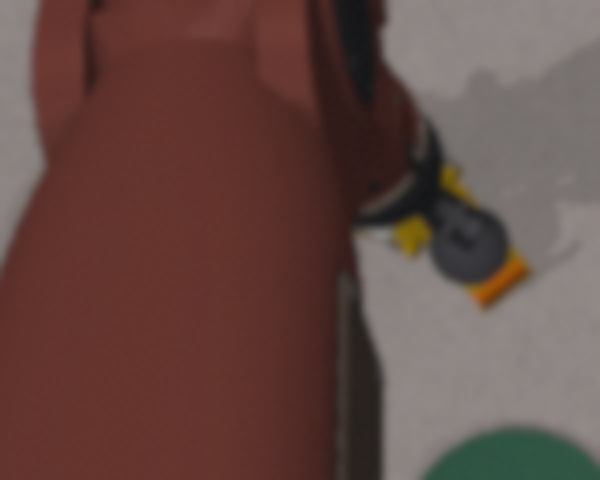

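Call:
play_rows(
  motion=[
    [[0.1,0.15,0.8,0,0,0,-1],[0,0,1,0,0,0.3,-1],[0,0,1,0,0,1,-1],[0,0,1,0,0,1,0],[0,0,1,0,0,1,1]],
  ],
)

```text
time: 45.1
tcp_pos: [0.579, 0.154, 0.1338]
ee_rot: [0.0, 0.125, 0.992, 0.0]
ft_force: [-0.2, 0.7, -0.1]
gripper_width: 0.421
```

Call:
play_rows(
  motion=[
    [[-0.3,-0.3,0,0,0,1,1],[-0.3,-0.3,0,0,0,1,1],[-0.3,-0.3,0,0,0,1,1],[-0.3,-0.3,0,0,0,1,1],[-0.3,-0.3,0,0,0,1,1]],
  ],
)

```text
time: 45.72
tcp_pos: [0.5505, 0.1245, 0.1365]
ee_rot: [0.003, -0.134, 0.991, 0.001]
ft_force: [-0.5, -0.6, -0.7]
gripper_width: 1.0
```

Call:
play_rows(
  motion=[
    [[0,-0.1,0,0,0,1,1],[0,0,0,0,0,1,1],[0,0,0,0,0,1,1],[0,0,0,0,0,1,1]],
  ],
)

```text
time: 46.22
tcp_pos: [0.5506, 0.1226, 0.137]
ee_rot: [0.003, -0.336, 0.942, 0.002]
ft_force: [0.2, 0.6, 0.1]
gripper_width: 1.002
```

```bash
python3 need.py .548 .118 .02 128.6
```

```text
t 46.23 pos [0.5506 0.1226 0.137 ] jaw 129.2 zaxis [ 0.004  0.005 -1.   ] w 1.002 F [0.2 0.6 0.1] j6 -0.6
shift shares [-0.13 -0.23 -5.85] turn shares [-0.05  0.04 -0.11]
```

Call:
play_rows(
  motion=[
    [[-0.13,-0.23,-0.6,-0.05,0.04,-0.1,1],[0,0,-0.9,0,0,0,1],[0,0,-0.6,0,0,0,1],[0,0,0,0,0,0,1]],
  ],
)

```text
time: 46.72
tcp_pos: [0.5472, 0.1174, 0.0921]
ee_rot: [-0.001, -0.328, 0.945, -0.0]
ft_force: [-0.1, -0.9, 0.3]
gripper_width: 1.001
```

```bash
python3 need.py .548 .118 .018 128.6;python3 -c "
from h import *
sd=snap('side','side27.png');crop(sd,'h1.png',220,240,380,400,3.7)"
```

```text
t 46.73 pos [0.5472 0.1174 0.0921] jaw 128.2 zaxis [-0.001 -0.001 -1.   ] w 1.001 F [-0.1 -0.9  0.3] j6 -0.59
shift shares [ 0.04  0.03 -3.71] turn shares [ 0.01 -0.01  0.06]
```

View pics/h1.png

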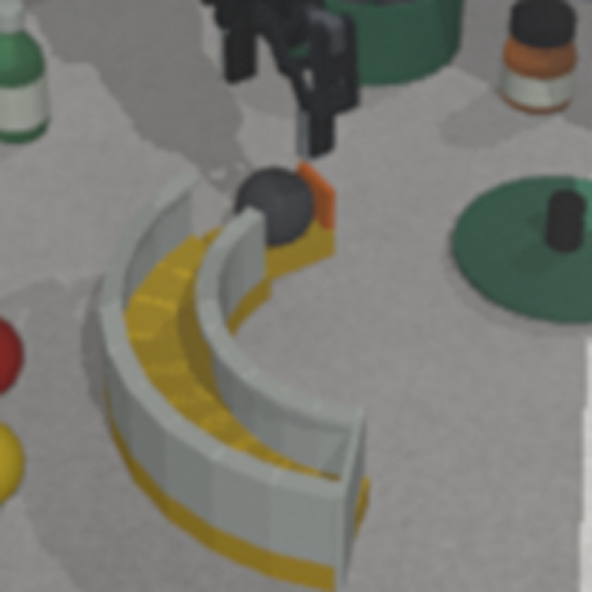

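Call:
play_rows(
  motion=[
    [[0,0,-0.9,0,0,0.06,1],[0,0,-1,0,0,0,1],[-0.05,0,-1,0,0,0,1],[0,0,-0.7,0,0.03,0,1],[0,0,0,0,0,0,1]],
  ],
)

```text
time: 47.4
tcp_pos: [0.5493, 0.1176, 0.0216]
ee_rot: [0.001, -0.329, 0.944, -0.001]
ft_force: [1.0, 0.5, 0.6]
gripper_width: 0.998
```

```bash
python3 need.py .548 .118 .018 128.6
```

```text
t 47.4 pos [0.5493 0.1176 0.0216] jaw 128.5 zaxis [ 0.002 -0.001 -1.   ] w 0.998 F [1.  0.5 0.6] j6 -0.59
shift shares [-0.06  0.02 -0.18] turn shares [0.01 0.02 0.02]
```

Call:
play_rows(
  motion=[
    [[-0.05,0.02,-0.18,0,0,0,-1],[0,0,0,0,0,0,-1],[0,0,0,0,0,0,-1],[0,0,0,0,0,0,-1],[0,0,0.3,0,0,0,-1]],
  ],
  force=70,
)

```text
time: 48.02
tcp_pos: [0.5482, 0.1187, 0.0252]
ee_rot: [0.001, -0.33, 0.944, -0.0]
ft_force: [0.3, -0.2, -4.5]
gripper_width: 0.555
```

Call:
play_rows(
  motion=[
    [[0,0,0.6,0,0,0,-1],[0,0,0.8,0,0,0,-1],[0,0,1,0,0,0,-1],[0,0,1,0,0,0,-1],[0,-0.3,1,0,0,0.5,-1]],
  ],
)

```text
time: 48.65
tcp_pos: [0.5482, 0.112, 0.1191]
ee_rot: [0.001, -0.353, 0.935, -0.001]
ft_force: [0.5, 0.3, -5.1]
gripper_width: 0.554
```

```bash
python3 need.py .525 -.16 .03 209.5;python3 -c "
from h import *
sd=snap('top','top28.png');crop(sd,'h2.png',290,190,380,280,6)"
```

```text
t 48.65 pos [0.5482 0.112  0.1191] jaw 131.4 zaxis [ 0.003 -0.001 -1.   ] w 0.554 F [ 0.5  0.3 -5.1] j6 -0.65
shift shares [ -1.16 -13.6   -4.46] turn shares [-1.000e-02  3.000e-02  1.363e+01]
```

View pics/h2.png

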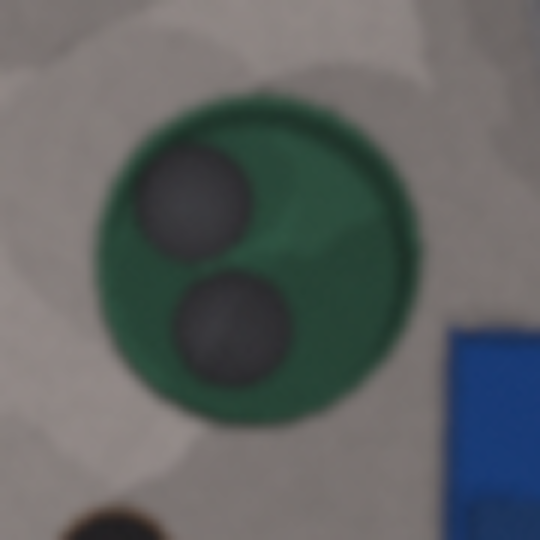

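Call:
play_rows(
  motion=[
    [[-0.08,-0.95,0,0,0,1,-1],[-0.08,-0.95,0,0,0,1,-1],[-0.08,-0.95,0,0,0,1,-1],[-0.08,-0.95,0,0,0,1,-1],[-0.08,-0.95,0,0,0,1,-1]],
  ],
)

```text
time: 49.32
tcp_pos: [0.543, 0.0146, 0.1257]
ee_rot: [0.006, -0.58, 0.814, -0.002]
ft_force: [0.6, -0.5, -5.6]
gripper_width: 0.558
```

Call:
play_rows(
  motion=[
    [[-0.08,-0.95,0,0,0,1,-1],[-0.08,-0.95,0,0,0,1,-1],[-0.08,-0.95,0,0,0,1,-1],[-0.08,-0.95,0,0,0,1,-1],[-0.08,-0.95,0,0,0,1,-1]],
  ],
)

```text
time: 49.95
tcp_pos: [0.5349, -0.0838, 0.128]
ee_rot: [-0.007, 0.768, -0.641, 0.002]
ft_force: [-0.1, 0.2, -5.0]
gripper_width: 0.556
```

Call:
play_rows(
  motion=[
    [[-0.08,-0.95,0,0,0,1,-1],[-0.08,-0.95,0,0,0,1,-1],[-0.08,-0.6,0,0,0,0.9,-1],[0,0,0,0,0,0,-1]],
  ],
)

```text
time: 50.45
tcp_pos: [0.5301, -0.1369, 0.1297]
ee_rot: [-0.007, 0.853, -0.522, 0.002]
ft_force: [0.2, -0.6, -4.1]
gripper_width: 0.555
```

```bash
python3 need.py .525 -.16 .06 209.5
```

```text
t 50.45 pos [ 0.5301 -0.1369  0.1297] jaw -152.9 zaxis [ 0.01  0.01 -1.  ] w 0.555 F [ 0.2 -0.6 -4.1] j6 -2.44
shift shares [-0.25 -1.15 -3.49] turn shares [-0.1   0.1   0.41]
```

Call:
play_rows(
  motion=[
    [[-0.15,-0.6,0,-0.1,0.1,0.4,-1],[-0.1,-0.5,-0.5,0,0,0,-1],[0,0,-0.9,0,0,0,-1],[0,0,-0.7,0,0,0,-1],[0,0,0,0,0,0,-1]],
  ],
)

```text
time: 51.08
tcp_pos: [0.5247, -0.1578, 0.0857]
ee_rot: [-0.001, 0.861, -0.508, -0.0]
ft_force: [-0.4, 1.3, -5.2]
gripper_width: 0.554
```

```bash
python3 need.py .525 -.16 .03 209.5;python3 -c "
from h import *
sd=snap('side','side29.png');crop(sd,'h3.png',260,160,400,280,4)"
```

```text
t 51.08 pos [ 0.5247 -0.1578  0.0857] jaw -151.1 zaxis [ 0.001  0.001 -1.   ] w 0.554 F [-0.4  1.3 -5.2] j6 -2.5
shift shares [ 0.02 -0.11 -2.78] turn shares [-0.01  0.    0.11]
```

View pics/h3.png

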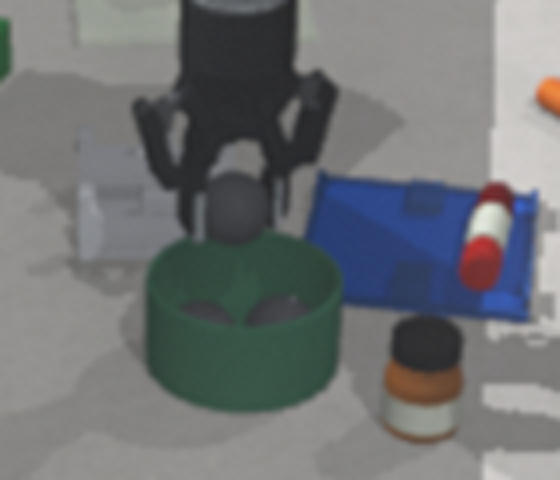

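Call:
play_rows(
  motion=[
    [[0,-0.1,-0.8,0,0,0.1,-1],[0,0,-0.9,0,0,0,-1],[0,0,-0.6,0,0,0,-1],[0,0,-0.3,0,0,0,-1],[0,0,0,0,0,0,-1]],
  ],
)

```text
time: 51.75
tcp_pos: [0.5261, -0.1604, 0.0321]
ee_rot: [-0.001, 0.864, -0.504, 0.002]
ft_force: [-0.3, 0.2, -4.3]
gripper_width: 0.553
```

```bash
python3 need.py .525 -.16 .03 209.5;python3 -c "
from h import *
sd=snap('side','side30.png');crop(sd,'h4.png',260,160,400,280,4)"
```

```text
t 51.75 pos [ 0.5261 -0.1604  0.0321] jaw -150.5 zaxis [ 0.003  0.    -1.   ] w 0.553 F [-0.3  0.2 -4.3] j6 -2.52
shift shares [-0.06  0.02 -0.1 ] turn shares [-0.    0.03 -0.  ]
```

View pics/h4.png

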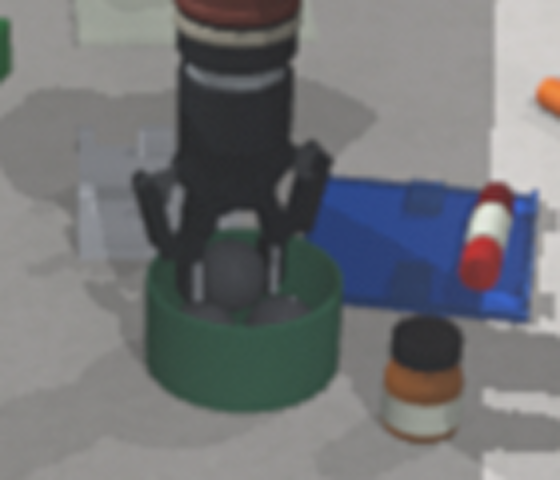

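Call:
play_rows(
  motion=[
    [[-0.05,0,-0.3,0,0.03,0,-1],[0,0,0,0,0,0,-1]],
  ],
)

```text
time: 52.05
tcp_pos: [0.5259, -0.1608, 0.0268]
ee_rot: [-0.0, 0.864, -0.504, 0.001]
ft_force: [-0.8, 0.4, -4.2]
gripper_width: 0.557
```

Call:
play_rows(
  motion=[
    [[0,0,0,0,0,0,0.25],[0,0,0,0,0,0,0.25],[0,0,0.3,0,0,0,0.25],[0,0,0.8,0,0,0,0.25],[0,0,1,0,0,0,0.25]],
  ],
)

```text
time: 52.68
tcp_pos: [0.5269, -0.1612, 0.0722]
ee_rot: [-0.0, 0.864, -0.504, 0.002]
ft_force: [-0.4, -0.4, 0.7]
gripper_width: 0.628
```

```bash
python3 need.py .367 .0965 .15 180;python3 -c "
from h import *
sd=snap('side','side31.png');crop(sd,'h5.png',260,160,400,280,4)"
```

```text
t 52.67 pos [ 0.5269 -0.1612  0.0722] jaw -150.5 zaxis [ 0.004 -0.002 -1.   ] w 0.628 F [-0.4 -0.4  0.7] j6 -2.52
shift shares [-7.99 12.89  3.89] turn shares [ 0.03  0.03 -5.15]
```

View pics/h5.png

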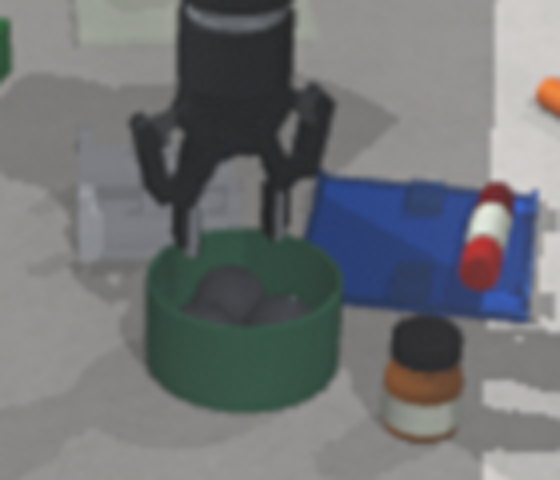

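Call:
play_rows(
  motion=[
    [[0,0.3,1,0,0,0,0.2],[-0.2,0.6,1,0,0,-0.5,0.2],[-0.6,0.95,0.5,0,0,-1,0.2],[-0.6,0.95,0,0,0,-1,0.2],[-0.6,0.95,0,0,0,-1,0.2]],
  ],
)

```text
time: 53.35
tcp_pos: [0.4902, -0.0869, 0.1317]
ee_rot: [-0.001, 0.759, -0.651, 0.008]
ft_force: [-0.9, 0.9, 0.9]
gripper_width: 0.599
```

Call:
play_rows(
  motion=[
    [[-0.6,0.95,0,0,0,-1,0.2],[-0.6,0.95,0,0,0,-1,0.2],[-0.6,0.95,0,0,0,-1,0.2],[-0.6,0.95,0,0,0,-1,0.2],[-0.6,0.95,0,0,0,-1,0.2]],
  ],
)

```text
time: 53.98
tcp_pos: [0.4298, 0.0107, 0.136]
ee_rot: [0.0, -0.567, 0.823, -0.011]
ft_force: [-0.3, 0.9, -0.2]
gripper_width: 0.597
```

```bash
python3 need.py .367 .0965 .15 140;python3 -c "
from h import *
sd=snap('top','top32.png');crop(sd,'h6.png',290,190,380,280,6);crop(sd,'h7.png',170,240,290,340,5)"
```

```text
t 53.98 pos [0.4298 0.0107 0.136 ] jaw 159.1 zaxis [ 0.013 -0.018 -1.   ] w 0.597 F [-0.3  0.9 -0.2] j6 -1.34
shift shares [-3.14  4.29  0.7 ] turn shares [ 0.2   0.1  -3.34]
```

View pics/h6.png

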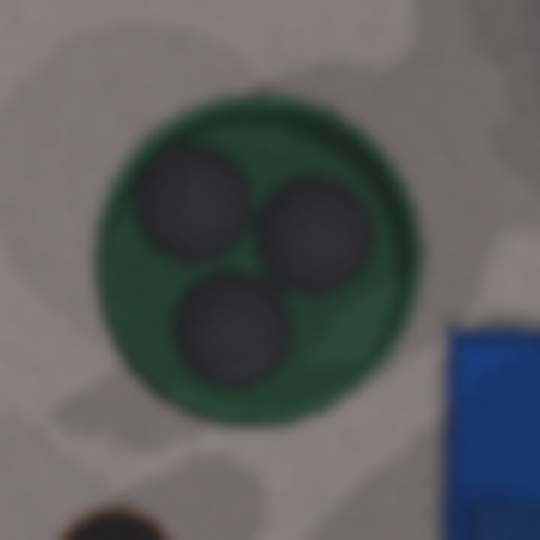

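View pics/h7.png

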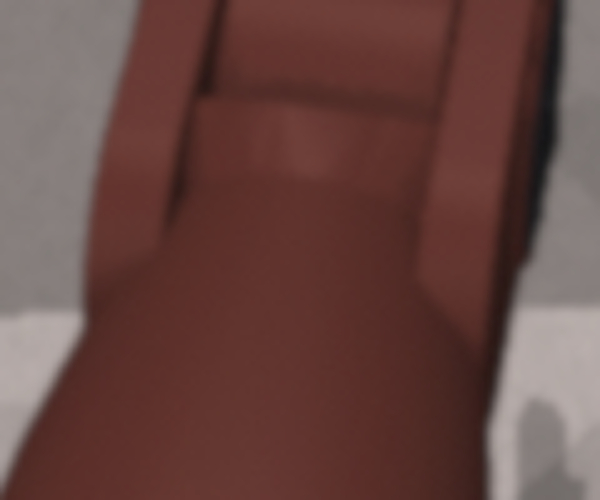

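Call:
play_rows(
  motion=[
    [[-0.6,0.85,0,0.2,0.1,-0.6,0.2],[-0.6,0.85,-0.3,0,0,-0.6,0.2],[-0.6,0.85,-0.5,0,0,-0.6,0.2],[-0.6,0.85,-0.5,0,0,-0.6,0.2],[-0.5,0.7,-0.5,0,0,-0.6,0.2]],
  ],
)

```text
time: 54.65
tcp_pos: [0.372, 0.0958, 0.1031]
ee_rot: [0.005, -0.434, 0.901, -0.001]
ft_force: [0.6, -0.2, -0.6]
gripper_width: 0.597
```

```bash
python3 need.py .367 .0965 .0195 140;python3 -c "
from h import *
sd=snap('side','side33.png');crop(sd,'h8.png',300,220,440,340,4)"
```

```text
t 54.65 pos [0.372  0.0958 0.1031] jaw 141.4 zaxis [ 0.01   0.002 -1.   ] w 0.597 F [ 0.6 -0.2 -0.6] j6 -0.84
shift shares [-0.25  0.04 -4.18] turn shares [-0.02  0.1  -0.25]
```

View pics/h8.png

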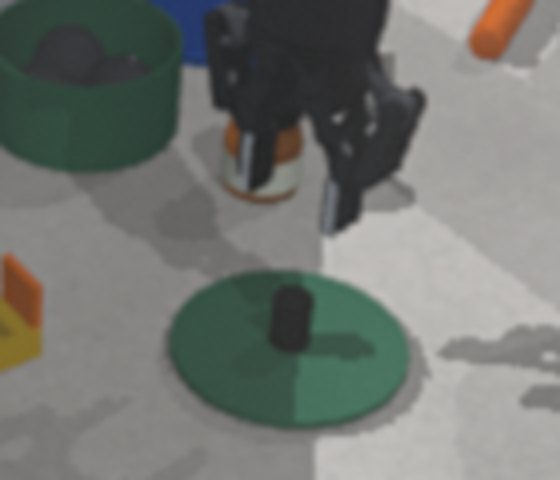

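```bash
python3 -c "
from h import *
for u,v in((193,202),(233,328),(313,234)):
  for z in(.031,.045,.06):
    w=unproj('top',290+(u+.5)/6-.5,190+(v+.5)/6-.5,z);p=proj('side',w);print(z,(w-[.512,-.137,0])*1000,(p-[300,220])*4)"
```

```text
0.031 [28.48338109 24.6480053  31.        ] [35.89042608 97.79040879]
0.045 [26.69313397 25.04603629 45.        ] [38.80340501 80.51236397]
0.06 [24.77501204 25.47249806 60.        ] [41.96092081 61.78387293]
0.031 [-23.45307596   9.15975364  31.        ] [115.95832447  91.40719843]
0.045 [-24.66479619   9.73031027  45.        ] [118.40778212  74.27367672]
0.06 [-25.96306785  10.34162094  60.        ] [121.06306172  55.70046692]
0.031 [ 14.67484384 -24.20377126  31.        ] [64.81217716 60.85077863]
0.045 [ 13.0384118  -23.26157402  45.        ] [67.48921316 44.23939721]
0.06 [ 11.28509175 -22.25207698  60.        ] [70.39189616 26.22784466]
```

Call:
play_rows(
  motion=[
    [[-0.2,0.03,-0.7,0,0.1,0,0.2],[0,0,-0.9,0,0,0,0.2],[0,0,-0.9,0,0,0,0.2],[0,0,-0.9,0,0,0,0.2],[0,0,0,0,0,0,0.2]],
  ],
)

```text
time: 55.32
tcp_pos: [0.3685, 0.0955, 0.0318]
ee_rot: [0.0, -0.436, 0.9, 0.001]
ft_force: [-0.8, 0.2, 0.4]
gripper_width: 0.599
```

```bash
python3 need.py .367 .0965 .019 140
```

```text
t 55.33 pos [0.3685 0.0955 0.0318] jaw 141.7 zaxis [-0.     0.002 -1.   ] w 0.599 F [-0.8  0.2  0.4] j6 -0.84
shift shares [-0.07  0.05 -0.64] turn shares [-0.02 -0.   -0.3 ]
```

Call:
play_rows(
  motion=[
    [[-0.07,0.05,-0.6,0,0,0,0.2],[0,0,0,0,0,0,-1],[0,0,0,0,0,0,-1],[0,0,0,0,0,0,-1],[0,0,0,0,0,0,-1]],
  ],
  force=50,
)

```text
time: 55.95
tcp_pos: [0.3696, 0.0957, 0.022]
ee_rot: [0.002, -0.437, 0.9, 0.0]
ft_force: [0.7, -0.2, -2.7]
gripper_width: 0.263
```

```bash
python3 need.py .512 -.137 .14 140
```

```text
t 55.95 pos [0.3696 0.0957 0.022 ] jaw 141.8 zaxis [ 0.002  0.002 -1.   ] w 0.263 F [ 0.7 -0.2 -2.7] j6 -0.84
shift shares [  7.12 -11.63   5.9 ] turn shares [-0.02  0.02 -0.31]
```

Call:
play_rows(
  motion=[
    [[0,0,0.3,0,0,0,-1],[0,0,0.8,0,0,0,-1],[0,0,1,0,0,0,-1],[0,0,1,0,0,0,-1],[0.1,-0.2,1,0,0,0,-1]],
  ],
)

```text
time: 56.58
tcp_pos: [0.3698, 0.0917, 0.1069]
ee_rot: [0.0, -0.437, 0.899, 0.001]
ft_force: [1.0, -0.7, -2.7]
gripper_width: 0.263
```

Call:
play_rows(
  motion=[
    [[0.3,-0.5,1,0,0,0,-1],[0.55,-0.9,0.7,0,0,0,-1],[0.55,-0.9,0,0,0,0,-1],[0.55,-0.9,0,0,0,0,-1],[0.55,-0.9,0,0,0,0,-1]],
  ],
)

```text
time: 57.2
tcp_pos: [0.421, 0.0081, 0.146]
ee_rot: [0.002, -0.438, 0.899, 0.0]
ft_force: [-0.7, 0.0, -2.3]
gripper_width: 0.261
```

Call:
play_rows(
  motion=[
    [[0.55,-0.9,0,0,0,0,-1],[0.55,-0.9,0,0,0,0,-1],[0.55,-0.9,0,0,0,0,-1],[0.55,-0.9,0,0,0,0,-1],[0.55,-0.9,0,0,0,0,-1]],
  ],
)

```text
time: 57.82
tcp_pos: [0.4783, -0.0865, 0.147]
ee_rot: [0.002, -0.439, 0.899, 0.0]
ft_force: [0.4, -0.6, -2.2]
gripper_width: 0.262
```

```bash
python3 need.py .512 -.1365 .09 140
```

```text
t 57.83 pos [ 0.4783 -0.0865  0.147 ] jaw 142.0 zaxis [ 0.004  0.002 -1.   ] w 0.262 F [ 0.4 -0.6 -2.2] j6 -1.24
shift shares [ 1.69 -2.5  -2.85] turn shares [-0.02  0.04 -0.35]
```

Call:
play_rows(
  motion=[
    [[0.55,-0.85,0,0,0,0,-1],[0.55,-0.85,0,0,0,0,-1],[0.55,-0.75,-0.2,0,0.04,0,-1],[0,0,-0.3,0,0,0,-1],[0,0,0,0,0,0,-1]],
  ],
)

```text
time: 58.45
tcp_pos: [0.5138, -0.141, 0.1356]
ee_rot: [-0.0, -0.438, 0.899, 0.001]
ft_force: [0.1, -0.3, -2.3]
gripper_width: 0.259
```

```bash
python3 need.py .5125 -.1363 .085 142;python3 -c "
from h import *
sd=snap('side','side34.png');crop(sd,'h9.png',260,150,400,280,4)"
```

```text
t 58.45 pos [ 0.5138 -0.141   0.1356] jaw 141.9 zaxis [-0.001  0.002 -1.   ] w 0.259 F [ 0.1 -0.3 -2.3] j6 -1.31
shift shares [-0.06  0.24 -2.53] turn shares [-0.02 -0.01  0.02]
```

View pics/h9.png

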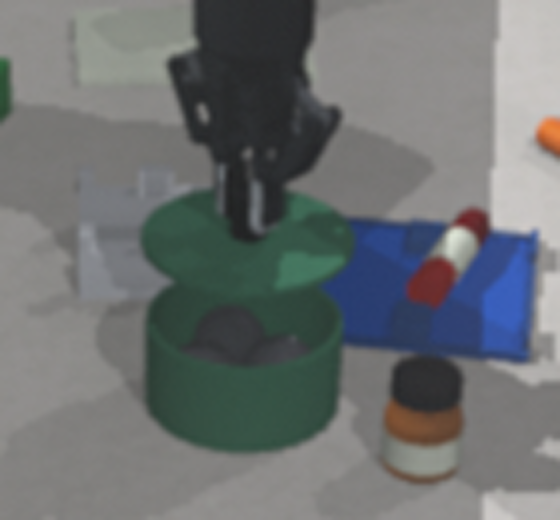

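The tube has been knocked and rotated, so I'll remeasure it later. Lowering the lid now.

Call:
play_rows(
  motion=[
    [[-0.06,0.22,-0.7,0,0,0,-1],[0,0,-0.7,0,0,0,-1],[0,0,-0.5,0,0,0,-1],[0,0,-0.3,0,0,0,-1],[0,0,0,0,0,0,-1]],
  ],
)

```text
time: 59.12
tcp_pos: [0.5116, -0.1348, 0.0886]
ee_rot: [-0.0, -0.439, 0.899, 0.002]
ft_force: [-0.3, 0.2, -2.2]
gripper_width: 0.26
```

```bash
python3 need.py .5125 -.1363 .083 142
```

```text
t 59.12 pos [ 0.5116 -0.1348  0.0886] jaw 142.0 zaxis [-0.002  0.003 -1.   ] w 0.26 F [-0.3  0.2 -2.2] j6 -1.3
shift shares [ 0.05 -0.07 -0.28] turn shares [-0.03 -0.02 -0.  ]
```

Call:
play_rows(
  motion=[
    [[0.05,-0.06,-0.2,-0.03,-0.02,0,-1],[0,0,-0.15,0,0,0,-1],[0,0,0,0,0,0,-1]],
  ],
)

```text
time: 59.5
tcp_pos: [0.5134, -0.1365, 0.0822]
ee_rot: [0.0, -0.438, 0.899, -0.001]
ft_force: [-0.4, 0.6, -1.2]
gripper_width: 0.256
```

Call:
play_rows(
  motion=[
    [[0,0,-0.1,0,0,0,-1],[0,0,0,0,0,0,-1]],
  ],
)

```text
time: 59.75
tcp_pos: [0.5137, -0.1367, 0.0825]
ee_rot: [0.001, -0.438, 0.899, -0.002]
ft_force: [-0.1, -0.3, -2.0]
gripper_width: 0.265
```

Call:
play_rows(
  motion=[
    [[0,0,-0.1,0,0,0,-1],[0,0,-0.1,0,0,0,-1]],
  ],
)

```text
time: 60.0
tcp_pos: [0.5141, -0.1369, 0.082]
ee_rot: [0.002, -0.439, 0.899, -0.003]
ft_force: [-12.2, 3.8, 36.0]
gripper_width: 0.264
```

Call:
play_rows(
  motion=[
    [[0,0,-0.1,0,0,0,-1],[0,0,0,0,0,0,-1]],
  ],
)

```text
time: 60.25
tcp_pos: [0.514, -0.1368, 0.0825]
ee_rot: [0.002, -0.439, 0.899, -0.003]
ft_force: [-0.1, 0.0, -1.4]
gripper_width: 0.263
```

Call:
play_rows(
  motion=[
    [[0,0,0,0,0,0,0.1],[0,0,0,0,0,0,0.1],[0,0,0.4,0,0,0,0.1],[0,0,0.8,0,0,0,0.2],[0,0,1,0,0,0,0.2]],
  ],
)

```text
time: 60.88
tcp_pos: [0.5138, -0.1369, 0.1267]
ee_rot: [0.002, -0.439, 0.899, -0.002]
ft_force: [0.7, -0.8, 0.4]
gripper_width: 0.596
```

Call:
play_rows(
  motion=[
    [[-0.5,-0.3,1,0,0,0,0.2],[-1,-0.6,0.5,0,0,0,0.2],[-1,-0.6,0,0,0,0,0.2]],
  ],
)

```text
time: 61.25
tcp_pos: [0.4651, -0.1677, 0.1603]
ee_rot: [0.003, -0.439, 0.898, -0.004]
ft_force: [0.5, -0.2, -0.5]
gripper_width: 0.601
```

```bash
python3 need.py .36 -.305 .15 0;python3 -c "
from h import *
sd=snap('side','side35.png');crop(sd,'i1.png',260,150,400,280,4)
sd=snap('top','top35.png');crop(sd,'i2.png',290,160,450,330,3.5)"
```

```text
t 61.25 pos [ 0.4651 -0.1677  0.1603] jaw 142.1 zaxis [ 0.009 -0.005 -1.   ] w 0.601 F [ 0.5 -0.2 -0.5] j6 -1.4
shift shares [-5.26 -6.87 -0.52] turn shares [0.02 0.1  6.61]
```

View pics/i1.png

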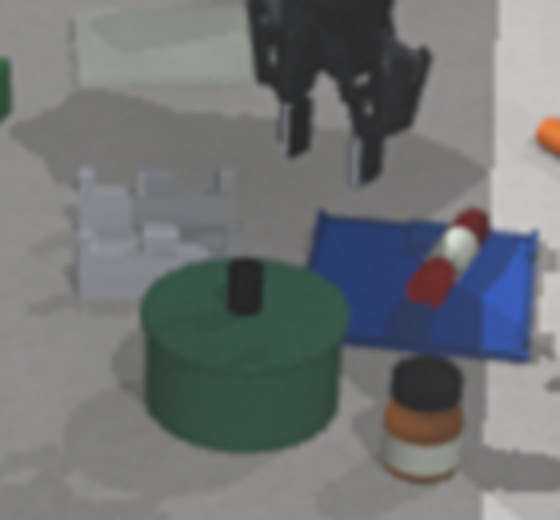

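View pics/i2.png

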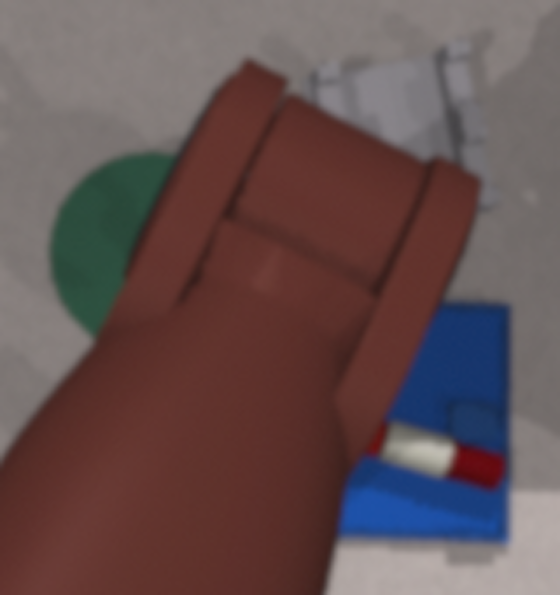

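Call:
play_rows(
  motion=[
    [[0,1,0,0,0,0,0.2],[0,1,0,0,0,0,0.2],[0,1,0,0,0,0,0.2],[0,1,0,0,0,0,0.2],[0,1,0,0,0,0,0.2]],
  ],
)

```text
time: 61.98
tcp_pos: [0.4656, -0.0604, 0.16]
ee_rot: [0.003, -0.438, 0.899, -0.003]
ft_force: [-0.1, -0.3, 0.2]
gripper_width: 0.602
```

```bash
python3 -c "
from h import *
sd=snap('side','side36.png');crop(sd,'i3.png',330,190,410,250,7)
sd=snap('top','top36.png');crop(sd,'i4.png',340,160,450,330,3.5);crop(sd,'i5.png',360,240,440,320,7)"
```

```text
(no output)
```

View pics/i3.png

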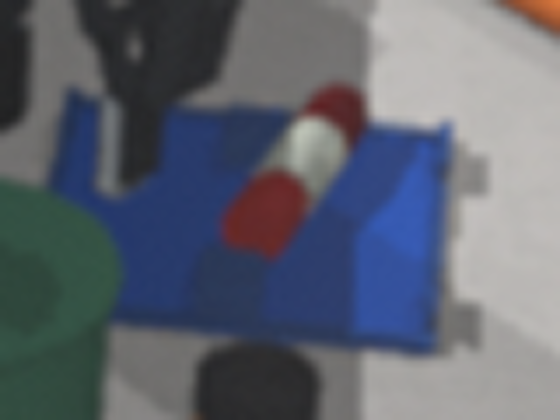

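View pics/i4.png

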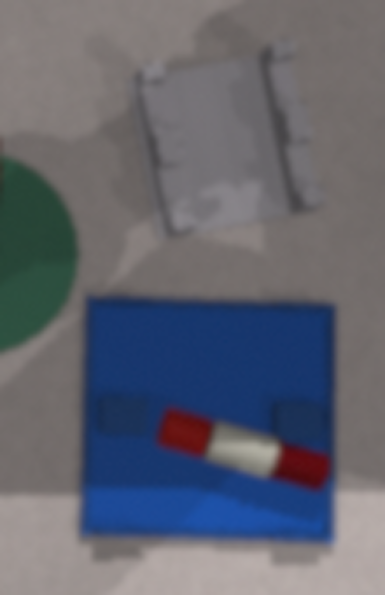

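View pics/i5.png

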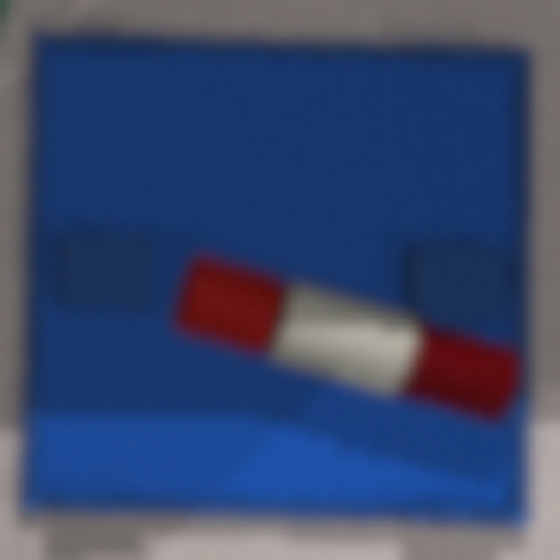

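```bash
python3 -c "
from h import *
f=lambda x,y:unproj('top',360+(x+.5)/7-.5,240+(y+.5)/7-.5,.018)[:2]
a,b,c=f(190,295),f(511,381),f(348,337);print(a,b,np.hypot(*(a-b)),(a+b)/2,c,np.rad2deg(np.arctan2(*(a-b)[::-1])))
a,b=f(283,319),f(413,354);print(np.rad2deg(np.arctan2(*(a-b)[::-1])),(a+b)/2)
g=lambda x,y:unproj('side',330+(x+.5)/7-.5,190+(y+.5)/7-.5,.018)[:2]
print(g(313,152))
c3=lambda x,y,z:unproj('top',340+(x+.5)/3.5-.5,160+(y+.5)/3.5-.5,z)[:2]
C=np.array([c3(135,70,.052),c3(290,40,.052),c3(322,205,.052),c3(165,238,.052)]);print(C,C.mean(0))"
python3 need.py .367 -.302 .15 0
```

```text
[ 0.39541733 -0.27003618] [ 0.36379595 -0.38186534] 0.11621390789710093 [ 0.37960664 -0.32595076] [ 0.3799581  -0.32511913] 74.21095305484924
74.14010635778797 [ 0.38013431 -0.32511879]
[ 0.37140569 -0.34228547]
[[ 0.64303973 -0.25097837]
 [ 0.66300921 -0.35982029]
 [ 0.54666586 -0.37802866]
 [ 0.52509671 -0.26862959]] [ 0.59445288 -0.31436423]
t 62.08 pos [ 0.4654 -0.0597  0.1599] jaw 142.1 zaxis [ 0.008 -0.002 -1.   ] w 0.6 F [ 0.1 -0.2  0.5] j6 -1.19
shift shares [ -4.92 -12.12  -0.5 ] turn shares [-0.    0.08  6.61]
```

Run:
```python
from h import *
im=cv2.imread('pics/side36.png')
o=cv2.resize(im[190:250,330:410],None,fx=8,fy=8,interpolation=cv2.INTER_CUBIC)
for z,col in((.017,(0,255,0)),(.030,(0,255,255))):
    f=lambda x,y:unproj('top',360+(x+.5)/7-.5,240+(y+.5)/7-.5,z)
    a,b=f(186,295),f(515,384);ax=(b-a)/np.linalg.norm(b-a)
    c=(a+b)/2;a=c-ax*.06;b=c+ax*.06
    print(z,c,np.linalg.norm(f(186,295)-f(515,384)))
    s=np.cross(ax,[0,0,1])
    for e in(a,b,c-ax*.0245*.66,c+ax*.0245*.66,):
        P=[e+.014*(np.cos(t)*s+np.sin(t)*np.array([0,0,1])) for t in np.linspace(0,2*np.pi,30)]
        q=np.array([(proj('side',p)-[330,190])*8+4 for p in P]).astype(int)
        cv2.polylines(o,[q],True,col,1)
cv2.imwrite('pics/i6.png',o)
```

```text
0.017 [ 0.37908334 -0.32612796  0.017     ] 0.11927175453087487
0.03 [ 0.37909033 -0.32357561  0.03      ] 0.11805166065258645
```

View pics/i6.png

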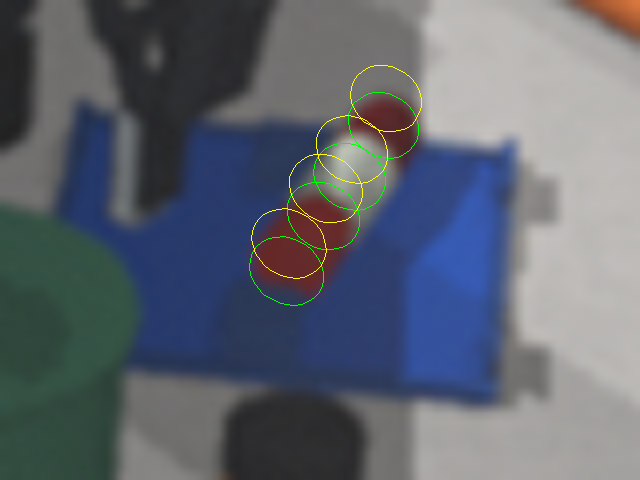

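Run:
```python
from h import *
im=cv2.imread('pics/top36.png');o=cv2.convertScaleAbs(cv2.resize(im[165:235,370:440],None,fx=8,fy=8,interpolation=cv2.INTER_CUBIC),alpha=1.7)
cv2.imwrite('pics/i7.png',o)
im=cv2.imread('pics/side36.png');o=cv2.convertScaleAbs(cv2.resize(im[180:230,270:330],None,fx=9,fy=9,interpolation=cv2.INTER_CUBIC),alpha=1.7)
cv2.imwrite('pics/i8.png',o)
```

```text
(no output)
```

View pics/i7.png

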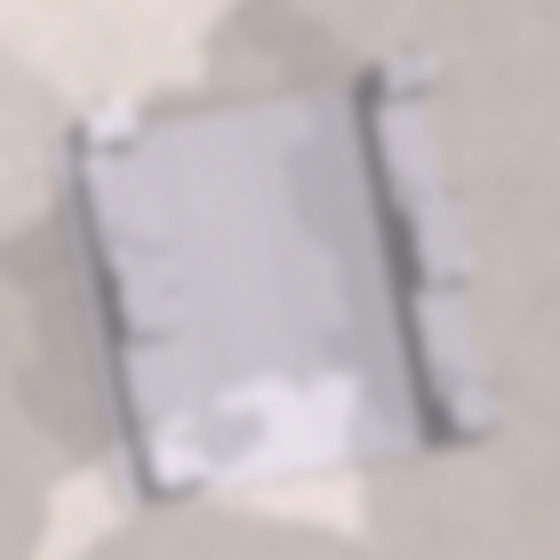

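View pics/i8.png

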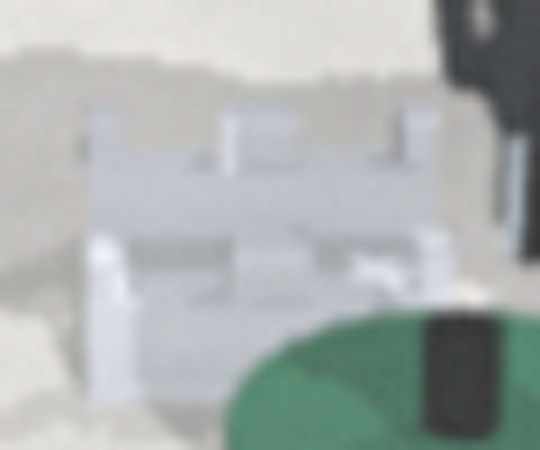

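```bash
cat > crad.py <<'E'
from h import *
from scipy.optimize import least_squares
f=lambda x,y:unproj('top',370+(x+.5)/8-.5,165+(y+.5)/8-.5,.052)[:2]
P=[((.059,.054),(85,112)),((.059,.038),(137,100)),((-.059,.054),(147,492)),((-.059,.038),(195,482)),((.059,-.038),(375,62)),((.059,-.054),(435,48)),((-.059,-.038),(440,437)),((-.059,-.054),(495,420))]
T=lambda p,q:np.array([p[0]+np.cos(p[2])*q[0]-np.sin(p[2])*q[1],p[1]+np.sin(p[2])*q[0]+np.cos(p[2])*q[1]])
r=least_squares(lambda p:np.concatenate([T(p,q)-f(*u) for q,u in P]),[.595,-.316,.16])
print(r.x,np.round(r.fun*1000,1))
for s in(-.03,.03):print(s,T(r.x,(s,0)))
im=cv2.imread('pics/side36.png');o=cv2.resize(im[170:240,260:350],None,fx=8,fy=8,interpolation=cv2.INTER_CUBIC)
prof=[(-.059,.052),(-.047,.052),(-.047,.034),(-.013,.034),(-.013,.052),(.013,.052),(.013,.034),(.047,.034),(.047,.052),(.059,.052),(.059,0),(-.059,0)]
for y in(.054,-.038):
    q=np.array([(proj('side',[*T(r.x,(x,y)),z])-[260,170])*8+4 for x,z in prof]).astype(int);cv2.polylines(o,[q],True,(0,0,255),1)
cv2.imwrite('pics/i9.png',o)
E
python3 crad.py
```

```text
[ 0.59672778 -0.31649925  0.14617612] [ 1.6  1.4  0.4  1.5  1.6 -0.1  1.1 -1.4  0.5 -0.6 -1.3  2.1 -0.6 -1.9
 -3.3 -0.9]
-0.03 [ 0.56704773 -0.32086893]
0.03 [ 0.62640784 -0.31212957]
```

View pics/i9.png

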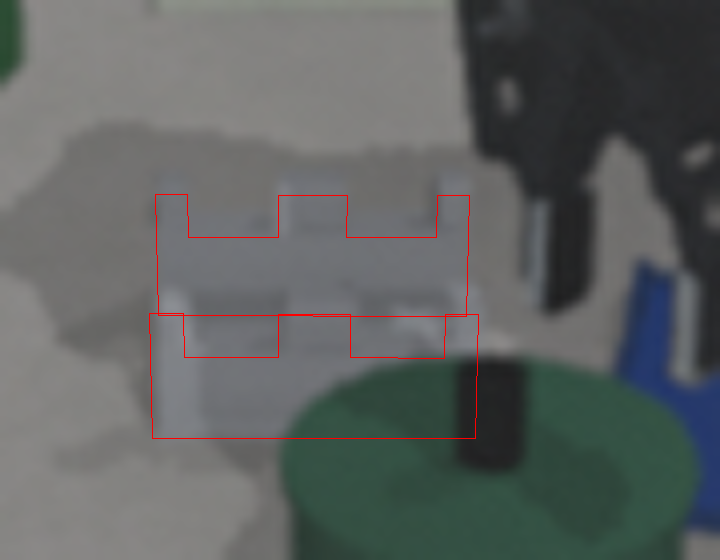

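Call:
play_rows(
  motion=[
    [[-0.33,-1,0,0,0,0.3,0.3],[-0.33,-1,0,0,0,0.3,0.3],[-0.33,-1,0,0,0,0.3,0.3],[-0.33,-1,0,0,0,0.3,0.3],[-0.33,-1,0,0,0,0.3,0.3]],
  ],
)

```text
time: 62.7
tcp_pos: [0.4334, -0.1588, 0.16]
ee_rot: [0.004, -0.511, 0.86, -0.003]
ft_force: [0.3, 0.2, -0.7]
gripper_width: 0.651
```

Call:
play_rows(
  motion=[
    [[-0.33,-1,0,0,0,0.3,0.3],[-0.33,-1,0,0,0,0.3,0.3],[-0.33,-1,0,0,0,0.3,0.3],[-0.33,-1,0,0,0,0.3,0.3],[-0.33,-1,0,0,0,0.3,0.3]],
  ],
)

```text
time: 63.32
tcp_pos: [0.401, -0.2612, 0.1599]
ee_rot: [0.004, -0.576, 0.817, -0.002]
ft_force: [-0.2, 0.1, -0.9]
gripper_width: 0.647
```

```bash
python3 need.py .379 -.325 .1 164.2
```

```text
t 63.33 pos [ 0.401  -0.2612  0.1599] jaw 160.4 zaxis [ 0.009  0.001 -1.   ] w 0.647 F [-0.2  0.1 -0.9] j6 -1.96
shift shares [-1.1  -3.19 -3.  ] turn shares [-0.01  0.09  0.66]
```

Call:
play_rows(
  motion=[
    [[-0.33,-0.95,-0.2,0,0.09,0.4,0.3],[-0.33,-0.95,-0.6,0,0,0.25,0.3],[-0.3,-0.95,-0.8,0,0,0,0.3],[0,0,-0.7,0,0,0,0.3],[0,0,0,0,0,0,0.3]],
  ],
)

```text
time: 63.95
tcp_pos: [0.382, -0.3206, 0.1114]
ee_rot: [0.0, -0.603, 0.798, 0.001]
ft_force: [-0.2, 0.4, 0.4]
gripper_width: 0.646
```

```bash
python3 need.py .379 -.325 .01 164.2;python3 -c "
from h import *
sd=snap('side','side37.png');crop(sd,'j1.png',310,160,430,260,5)"
```

```text
t 63.95 pos [ 0.382  -0.3206  0.1114] jaw 164.2 zaxis [-0.     0.001 -1.   ] w 0.646 F [-0.2  0.4  0.4] j6 -2.14
shift shares [-0.15 -0.22 -5.07] turn shares [-0.01 -0.    0.  ]
```

View pics/j1.png

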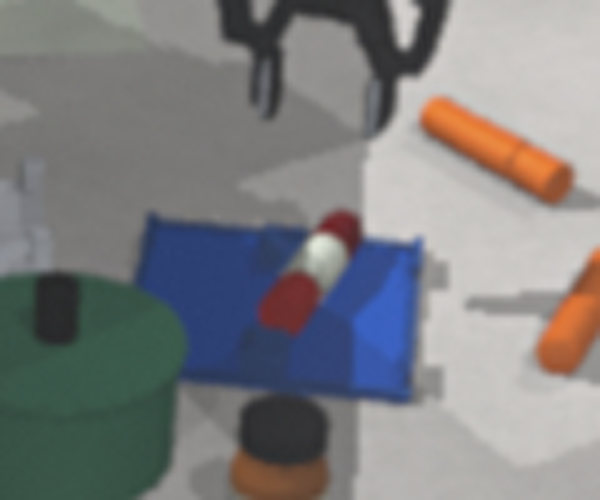

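Call:
play_rows(
  motion=[
    [[-0.15,-0.22,-0.8,0,0,0,0.3],[0,0,-1,0,0,0,0.3],[0,0,-1,0,0,0,0.3],[0,0,-0.8,0,0,0,0.3],[0,0,0,0,0,0,0.3]],
  ],
)

```text
time: 64.62
tcp_pos: [0.3821, -0.3241, 0.0409]
ee_rot: [0.001, -0.604, 0.797, -0.002]
ft_force: [1.0, -1.0, 0.5]
gripper_width: 0.652
```

```bash
python3 need.py .379 -.325 .01 164.2;python3 -c "
from h import *
sd=snap('side','side38.png');crop(sd,'j2.png',310,160,430,260,5)"
```

```text
t 64.62 pos [ 0.3821 -0.3241  0.0409] jaw 164.4 zaxis [ 0.004 -0.002 -1.   ] w 0.652 F [ 1.  -1.   0.5] j6 -2.15
shift shares [-0.15 -0.04 -1.54] turn shares [ 0.02  0.04 -0.03]
```

View pics/j2.png

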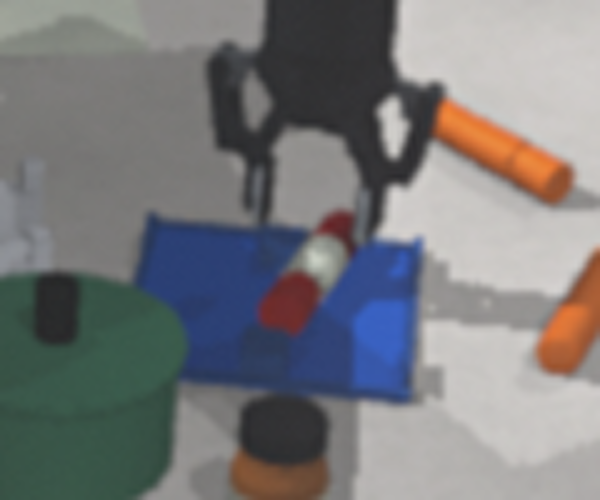

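Call:
play_rows(
  motion=[
    [[-0.15,-0.04,-0.6,0.02,0.04,0,0.3],[0,0,-0.6,0,0,0,0.3],[0,0,-0.25,0,0,0,0.3],[0,0,0,0,0,0,0.3]],
  ],
)

```text
time: 65.18
tcp_pos: [0.3801, -0.326, 0.0121]
ee_rot: [-0.0, -0.604, 0.797, -0.002]
ft_force: [0.8, 0.3, 0.2]
gripper_width: 0.649
```

```bash
python3 need.py .379 -.325 .008 164.2;python3 -c "
from h import *
sd=snap('side','side39.png');crop(sd,'j3.png',310,160,430,260,5)"
```

```text
t 65.17 pos [ 0.3801 -0.326   0.0121] jaw 164.4 zaxis [ 0.002 -0.003 -1.   ] w 0.649 F [0.8 0.3 0.2] j6 -2.15
shift shares [-0.06  0.05 -0.2 ] turn shares [ 0.03  0.02 -0.03]
```

View pics/j3.png

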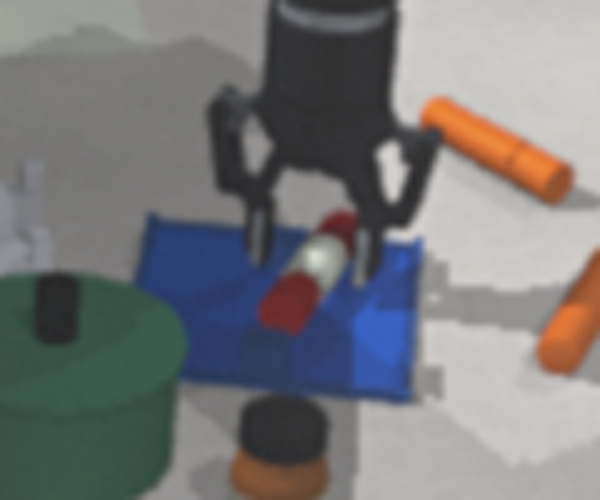

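Call:
play_rows(
  motion=[
    [[-0.05,0.03,-0.2,0,0,0,0.3],[0,0,0,0,0,0,-1],[0,0,0,0,0,0,-1],[0,0,0,0,0,0,-1],[0,0,0,0,0,0,-1]],
  ],
  force=40,
)

```text
time: 65.85
tcp_pos: [0.3786, -0.3256, 0.0088]
ee_rot: [-0.001, -0.604, 0.797, -0.002]
ft_force: [-0.4, -0.2, -1.2]
gripper_width: 0.311
```

Call:
play_rows(
  motion=[
    [[0,0,0.3,0,0,0,-1],[0,0,0.6,0,0,0,-1],[0,0,0.9,0,0,0,-1],[0,0,1,0,0,0,-1],[0,0,1,0,0,0,-1]],
  ],
)

```text
time: 66.47
tcp_pos: [0.3788, -0.3252, 0.0888]
ee_rot: [-0.0, -0.604, 0.797, -0.002]
ft_force: [-0.2, 0.8, -0.6]
gripper_width: 0.311
```

```bash
python3 need.py .567 -.322 .12 188.6;python3 -c "
from h import *
sd=snap('side','side40.png');crop(sd,'j4.png',310,130,430,230,5)"
```

```text
t 66.47 pos [ 0.3788 -0.3252  0.0888] jaw 164.4 zaxis [ 0.002 -0.003 -1.   ] w 0.311 F [-0.2  0.8 -0.6] j6 -2.15
shift shares [9.41 0.16 1.56] turn shares [0.03 0.02 4.23]
```

View pics/j4.png

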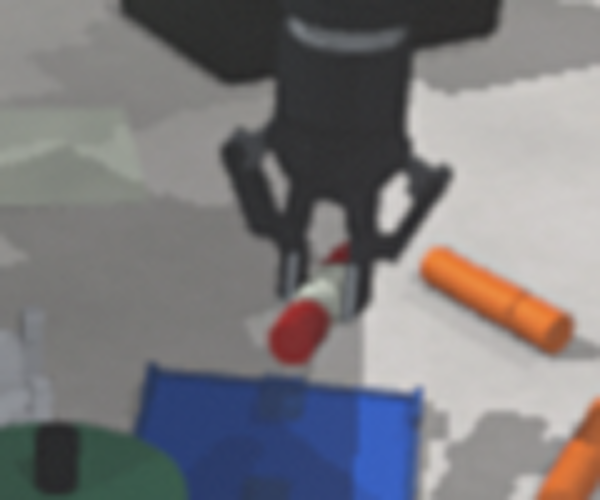

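Call:
play_rows(
  motion=[
    [[0.5,0,0.5,0,0,0.4,-1],[0.9,0,0.3,0,0,0.45,-1],[0.95,0,0,0,0,0.45,-1],[0.95,0,0,0,0,0.45,-1],[0.95,0,0,0,0,0.45,-1]],
  ],
)

```text
time: 67.15
tcp_pos: [0.4676, -0.3272, 0.1115]
ee_rot: [0.001, -0.69, 0.724, -0.006]
ft_force: [-0.4, -0.4, -0.7]
gripper_width: 0.313
```

Call:
play_rows(
  motion=[
    [[0.95,0,0,0,0,0.45,-1],[0.95,0,0,0,0,0.45,-1],[0.95,0,0,0,0,0.45,-1],[0.9,0,0,0,0,0.45,-1],[0.6,0,0,0,0,0,-1]],
  ],
)

```text
time: 67.78
tcp_pos: [0.5584, -0.3269, 0.1132]
ee_rot: [-0.002, 0.755, -0.656, 0.007]
ft_force: [0.3, -0.6, -0.5]
gripper_width: 0.313
```

```bash
python3 need.py .567 -.322 .07 188.6
```

```text
t 67.78 pos [ 0.5584 -0.3269  0.1132] jaw -172.0 zaxis [ 0.012 -0.007 -1.   ] w 0.313 F [ 0.3 -0.6 -0.5] j6 -2.35
shift shares [ 0.43  0.25 -2.16] turn shares [0.07 0.12 0.11]
```

Call:
play_rows(
  motion=[
    [[0.4,0.25,-0.4,0.07,0.12,0.1,-1],[0,0,-0.7,0,0,0,-1],[0,0,-0.5,0,0,0,-1],[0,0,0,0,0,0,-1]],
  ],
)

```text
time: 68.28
tcp_pos: [0.5656, -0.3209, 0.0779]
ee_rot: [0.0, 0.757, -0.653, -0.002]
ft_force: [0.7, 0.7, -1.6]
gripper_width: 0.311
```

```bash
python3 need.py .567 -.322 .04 188.6;python3 -c "
from h import *
sd=snap('side','side41.png');crop(sd,'j5.png',250,130,370,230,5)
sd=snap('top','top41.png');crop(sd,'j6.png',350,150,450,250,5)"
```

```text
t 68.28 pos [ 0.5656 -0.3209  0.0779] jaw -171.5 zaxis [-0.003  0.002 -1.   ] w 0.311 F [ 0.7  0.7 -1.6] j6 -2.35
shift shares [ 0.07 -0.05 -1.89] turn shares [-0.02 -0.03  0.02]
```

View pics/j5.png

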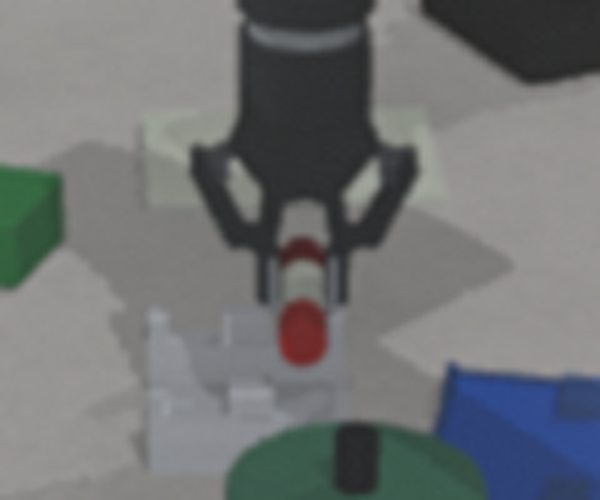

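View pics/j6.png

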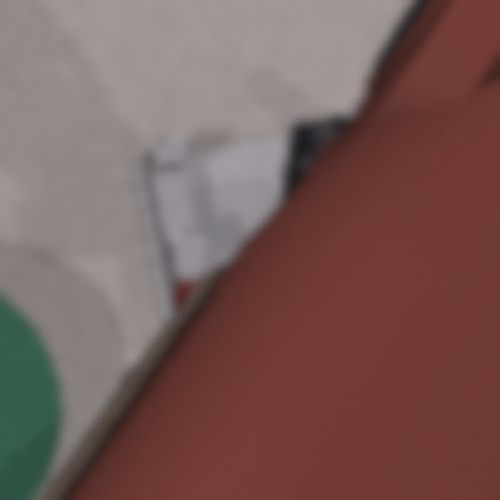

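Call:
play_rows(
  motion=[
    [[0.06,-0.05,-0.6,0,0,0,-1],[0,0,-0.6,0,0,0,-1],[0,0,-0.3,0,0,0,-1],[0,0,0,0,0,0,-1]],
  ],
)

```text
time: 68.88
tcp_pos: [0.5674, -0.3228, 0.0473]
ee_rot: [-0.0, 0.757, -0.653, -0.0]
ft_force: [-0.5, -0.2, -0.8]
gripper_width: 0.316
```

```bash
python3 need.py .567 -.322 .04 188.6;python3 -c "
from h import *
sd=snap('side','side42.png');crop(sd,'j7.png',250,130,370,230,5)"
```

```text
t 68.88 pos [ 0.5674 -0.3228  0.0473] jaw -171.5 zaxis [-0.001  0.001 -1.   ] w 0.316 F [-0.5 -0.2 -0.8] j6 -2.35
shift shares [-0.02  0.04 -0.37] turn shares [-0.01 -0.01  0.02]
```

View pics/j7.png

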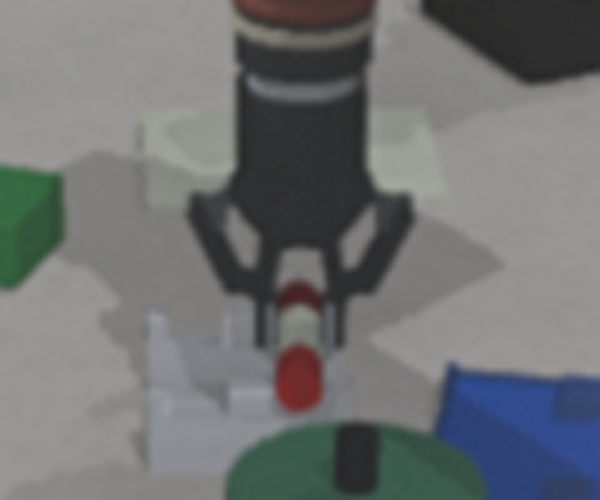

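Call:
play_rows(
  motion=[
    [[0,0,-0.25,0,0,0,-1],[0,0,0,0,0,0,-1]],
  ],
)

```text
time: 69.18
tcp_pos: [0.5678, -0.3231, 0.0428]
ee_rot: [-0.0, 0.757, -0.653, 0.0]
ft_force: [1.0, -0.3, 0.2]
gripper_width: 0.308
```

Call:
play_rows(
  motion=[
    [[0,0,-0.15,0,0,0,-1],[0,0,0,0,0,0,-1]],
  ],
)

```text
time: 69.42
tcp_pos: [0.5682, -0.3233, 0.0401]
ee_rot: [-0.0, 0.757, -0.653, 0.001]
ft_force: [-0.3, -0.1, 0.0]
gripper_width: 0.309
```

Near the floor of the notch; open gently (the fingers have room to about 50 mm) and rise.

Call:
play_rows(
  motion=[
    [[0,0,0,0,0,0,0],[0,0,0,0,0,0,0],[0,0,0,0,0,0,0],[0,0,0.4,0,0,0,0],[0,0,0.8,0,0,0,0]],
  ],
)

```text
time: 70.05
tcp_pos: [0.5676, -0.3229, 0.0646]
ee_rot: [-0.0, 0.757, -0.653, -0.0]
ft_force: [-1.0, 0.1, 0.0]
gripper_width: 0.5
```

Call:
play_rows(
  motion=[
    [[0,0,1,0,0,0,0],[0,0,1,0,0,0,0],[0,0,1,0,0,0,0],[0,0,1,0,0,0,0],[-0.5,0,0.5,0,0,0,0]],
  ],
)

```text
time: 70.68
tcp_pos: [0.5589, -0.3238, 0.1643]
ee_rot: [-0.0, 0.758, -0.653, 0.003]
ft_force: [-0.9, -0.8, -0.9]
gripper_width: 0.507
```

Call:
play_rows(
  motion=[
    [[-1,0.3,0.3,0,0,0,0],[-1,0.3,0.3,0,0,0,0],[-1,0.3,0,0,0,0,0],[-1,0.3,0,0,0,0,0],[-1,0.3,0,0,0,0,0]],
  ],
)

```text
time: 71.3
tcp_pos: [0.4536, -0.293, 0.1795]
ee_rot: [-0.0, 0.757, -0.653, 0.004]
ft_force: [-0.6, -0.3, -0.6]
gripper_width: 0.499
```

Call:
play_rows(
  motion=[
    [[-0.2,1,0,0,0,0,0],[-0.2,1,0,0,0,0,0],[-0.2,1,0,0,0,0,0],[-0.2,1,0,0,0,0,0],[-0.2,1,0,0,0,0,0]],
  ],
)

```text
time: 71.92
tcp_pos: [0.4289, -0.1893, 0.1806]
ee_rot: [0.0, 0.756, -0.654, 0.004]
ft_force: [-0.3, 0.0, -0.0]
gripper_width: 0.5
```

Call:
play_rows(
  motion=[
    [[-0.2,1,0,0,0,0,0],[-0.2,1,0,0,0,0,0],[-0.2,1,0,0,0,0,0],[-0.2,1,0,0,0,0,0],[-0.2,1,0,0,0,0,0]],
  ],
)

```text
time: 72.55
tcp_pos: [0.4073, -0.0821, 0.1807]
ee_rot: [0.0, 0.757, -0.654, 0.004]
ft_force: [1.1, -0.6, -0.1]
gripper_width: 0.499
```

```bash
python3 -c "
from h import *
sd=snap('side','side43.png');crop(sd,'k1.png',250,140,410,280,4)
sd=snap('top','top43.png');crop(sd,'k2.png',290,160,450,330,3.5);crop(sd,'k3.png',365,160,445,240,7)"
```

```text
(no output)
```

View pics/k1.png

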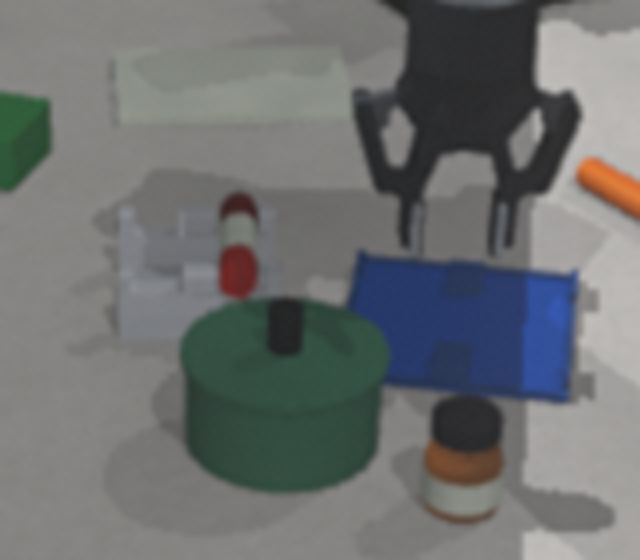

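View pics/k2.png

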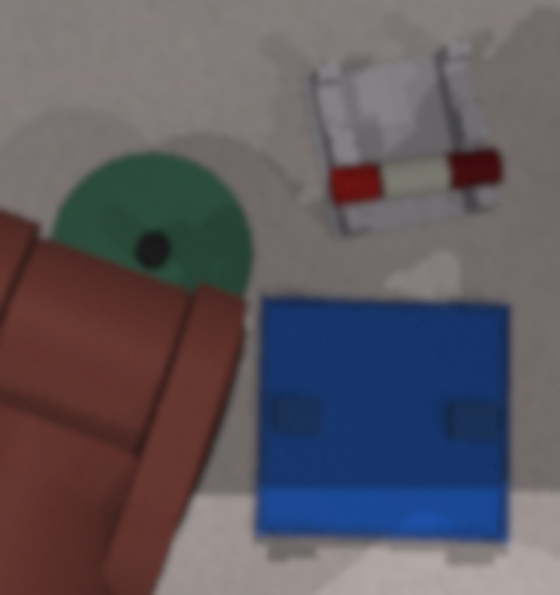

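View pics/k3.png

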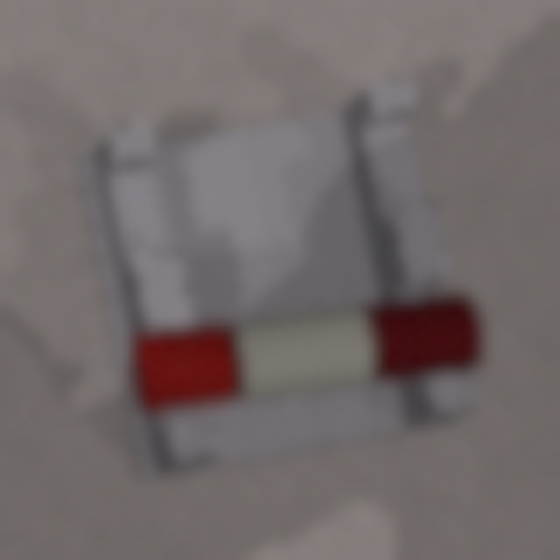

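Run:
```python
from h import *
f=lambda x,y,z:unproj('top',365+(x+.5)/7-.5,160+(y+.5)/7-.5,z)[:2]
a,b=f(140,369,.048),f(476,336,.048)
p=[.5960,-.3165,.15];R=np.array([[np.cos(p[2]),np.sin(p[2])],[-np.sin(p[2]),np.cos(p[2])]])
A,B=R@(a-p[:2]),R@(b-p[:2]);print(A,B,(A+B)/2,np.hypot(*(A-B)),np.arctan2(*(A-B)))
im=cv2.imread('pics/top43.png')
c=unproj('top',290+(152+.5)/3.5-.5,160+(249+.5)/3.5-.5,.106);print('knob',c,state()['time'])
```

```text
[-0.02473791  0.05592109] [-0.03227398 -0.06157709] [-0.02850595 -0.002828  ] 0.11773959793049803 0.06405007611877152
knob [ 0.51305832 -0.13604284  0.106     ] 72.65
```

Run:
```python
from h import *
im=cv2.imread('pics/side43.png');o=cv2.resize(im[180:260,270:360],None,fx=8,fy=8,interpolation=cv2.INTER_CUBIC)
a,b=np.array([.5630,-.2649,.048]),np.array([.5732,-.3822,.048])
f=lambda x,y,z:unproj('top',365+(x+.5)/7-.5,160+(y+.5)/7-.5,z)
a,b=f(140,369,.048),f(476,336,.048)
ax=(b-a)/np.linalg.norm(b-a);s=np.cross(ax,[0,0,1])
C=lambda e,r,u,v:np.array([(proj('side',e+r*(np.cos(t)*u+np.sin(t)*v))-[270,180])*8+4 for t in np.linspace(0,6.29,40)]).astype(int)
for e in(a,b):cv2.polylines(o,[C(e,.014,s,np.array([0,0,1.]))],True,(0,255,0),1)
X,Y=np.eye(3)[:2]
for r,z in((.07,.072),(.012,.106)):cv2.polylines(o,[C(np.array([.5128,-.1366,z]),r,X,Y)],True,(0,0,255),1)
cv2.imwrite('pics/k4.png',o)
```

```text
(no output)
```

View pics/k4.png

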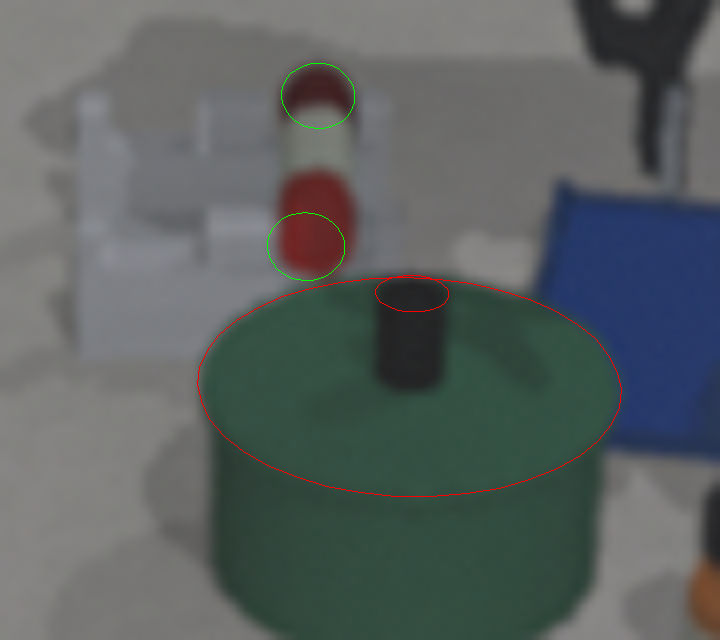

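View pics/top43.png

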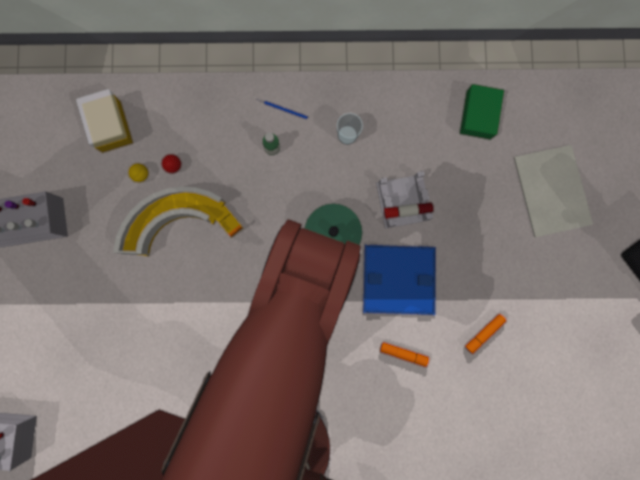

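```bash
python3 -c "
from h import *
print(hand_in(), state()['time'])"
```

```text
the job is handed in; nothing more can be done
the job is handed in; nothing more can be done
```

I handed the job in at about 73 s of the 210 s allowed; it reports no verdict. The lid came off and went flat on the table. All three balls went along the track to the exit cradle and into the jar, and the lid went back on. The only tube in the scene, the red-capped tube1, is in a cradle groove.

**Last checks:**
- **Balls:** the track is empty. Before the lid went on, all three lay side by side at floor height in the jar, about 25 to 38 mm from its axis.
- **Lid:** the knob is within about 1 mm of where it started. In the side picture the lid's outline matches the seated position.
- **Tube:** it is in the groove at x = -28.5 mm (nominal -30) and about 3 mm off centre along it. It is turned about 0.06 rad (limit 0.12).
- **Other objects:** the bottle, beaker, amber jar and look-alikes stood in their places, and the gripper was clear of everything.

**Two things that happened on the way:**
- **Tube knocked:** it was knocked aside while I was working on the balls, so I measured it again before grasping.
- **Contacts:** the wrist force peaked briefly at about 36 N as the lid seated. The gripper touched the jar lightly, about 10 N, while placing the second ball.

**Where the cameras disagreed:**
- **Side view:** it put the cradle and the tube a few millimetres from the top view's position, more than the stated 2 mm calibration error. I used the top view for both.
- **Cradle angle:** readings ran from 0.146 to 0.17 rad, so the tube's angle is uncertain by about 0.02 rad.

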